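# First-in-first-out: restock the contact-cleaner lane on the repair bench

### The arm

A 6-joint arm with a two-finger parallel gripper is mounted at the origin on the work surface. World frame = base frame: x ahead of the robot, y to its left, z up, the work surface at z = 0. Lengths are in mm, angles in rad, forces in N, time in s.
With the tool pointing down it reaches from about 350 to 975 mm from the base axis. Payload 7.1 kg.
Tool frame: the origin (TCP) lies midway between the tips of the shut fingers; the grasp point (between the pads) lies 19 mm behind it (ctrl.hold_point_z is the distance from the TCP to the grasp point, in mm); z points along the fingers, y is the direction in which the jaws open and shut (so a half turn about z gives the same grasp; the last joint's range is limited). The gripper opens to 88 mm and grips with 3 to 60 N. Pads are 20 mm wide; open, the fingers measure 115 mm over their backs; the gripper's body (75 mm by 178 mm) begins 61 mm behind the grasp point.
Start: joints at [-1.324, 0.423, 1.63, -0, 1.089, -0.019], TCP at [164.194, -603.03, 222.675] pointing down, gripper open.
Joint ranges: [-3, 3], [-0.9, 2.11], [0.09, 2.58], [-1.31, 4.45], [0.11, 2.69], [-2.54, 2.54]. Speed limits (rad/s): [2.39, 2.39, 3.01, 3.14, 3.14, 3.14].

### API

Orientations are given as a rotation vector (axis times angle).
In Python, from workcell import ctrl, eyes gives the robot as it stands.
- The arm moves only by the tool move_arm, never from a script. Its argument "deltas" is a list of rows, each a list of 6 numbers: the shift along the tool's x, y, z in mm, then the turn, a rotation vector about the tool's x, y, z in rad. A call has 1 to 5 rows; each row shifts and turns the pose as measured when the row begins, along the tool's axes as they then stand; what a row does not reach is not made up. A row lasts 1/12 s, in which the tool goes at most 41.7 mm and 7.16 degrees, less where a joint would pass 70% of its speed; a pose out of reach is approached as far as the arm can. A call is refused whole if a number of a shift passes 41.7 or a number of a turn 0.125, either way. A call with a gripper value outside its range is refused whole. "hand" is the closure, from -1 (fully open) to 1 (shut), set as the call begins (left out, the last holds). The fingers move at their own pace and stop on an object; the grip force is fixed at half the most. Time passes only in rows, so rows that do not move let the fingers close. It gives the time, the measured TCP pose, the force and the opening at its end, in the units of the state.
- ctrl.get_obs(): the state, without advancing time (a new reading comes with each control period).
- eyes.get_image(name): name is "side" or "top" or "wrist"; returns a dict with "frame" (384x512x3 uint8, red, green, blue), "range_z" (384x512 float32, mm along the optical axis (not along the pixel's ray), 0 where there is no reading), "fx", "fy", "cx", "cy" (pixels), "cam_to_world" (4x4, takes a point from camera to world coordinates). Camera axes: x right, y down, z forward; pixel columns grow to the right and rows downward; lengths in mm; the calibration is good to about 2 mm. The wrist camera is an equidistant fisheye: a pixel r from the principal point sees the ray r / f radians off the axis. A picture is of the moment at which its call begins.
- ctrl.close_job(): hands the job in, once; it reports no verdict.
The state is a dict: "t": time; "qpos": joint angles; "qvel": joint speeds; "joint_torque": joint torques, N m; "ee_pos": TCP position; "orientation": TCP orientation; "ft_force": force on the tool from outside, world axes, zero at the start; "moment": the same for the moment, N m; "width": finger opening in mm.
Only numpy, scipy, OpenCV 4.12 (cv2) and the standard library are available. Lean on these libraries where they do the work, as an engineer would, in place of code of your own. Each camera call takes 0.05 s, during which the arm holds its last target.

### The job

Restock the blue spray cans first-in-first-out: slide the old blue can standing in the rack forward along its lane, without lifting it out, until it rests against the front lip. Then free the new blue can that is leaning in the red bin and stand it upright in the same lane close behind the old one (a gap of at most 30 mm), setting it down gently rather than dropping it, and let go. Leave the orange can and everything else where they are, and knock nothing over.

Things in the scene. Friction and masses are not known exactly. Their poses are not given: they have to be found in the camera images.
- rack: Fixed steel two-lane can rack. Origin: on its underside, midway across, 150 mm behind its front; x from the front (robot side) to the rear, y left, z up. Base x -150 to +100, y -155 to +155 mm, 8 mm thick. Lanes along x, 60 mm wide inside, between 6 mm guide strips that reach z = 26 mm. Front lip: rear face at x = -142 mm, top z = 30 mm; a can touching it has its axis at x = -118 mm.
- lane_left (a point): Rack x = -118, y = +60, z = 8 mm: on the floor and centre line of the left lane, where the axis of a can touching the front lip stands. Axes as the rack's. A can dragged by its cap pivots in the fingers, its foot lagging behind, unless gripped firmly and its weight eased off the floor.
- lane_right (a point): The same point of the right lane: rack x = -118, y = -60, z = 8 mm.
- board_edge (a point): Middle of the lower front edge of the board above the rear of both lanes: rack x = -12, y = 0, z = 270 mm. The board is 12 mm thick, spans the rack's full width and reaches back to x = +100 mm; two low cartons lie on it (up to z = 317 mm). Its 20 mm posts stand at x = 90, y = +-147 mm.
- old_can: Old blue aerosol can standing in one of the lanes (either), partly under the board: axis at rack x = -18 to -2 mm. Body 48 mm diameter, 105 mm high, with a paper band; narrowing shoulder to 115 mm; then a smooth straight white cap, 34 mm diameter, up to 165 mm. 0.18 to 0.37 kg, rigid. Origin: centre of its underside; z along its axis towards the cap.
- new_can: New blue aerosol can, same shape and weight as the old one, leaning in the red bin's -y pocket: foot on the floor against the near wall, side on the top edge of the far wall, axis about 28 degrees from vertical towards the bin's +x, the whole cap free above the bin. Origin: centre of its underside; z along its axis towards the cap.
- other_can: Orange aerosol can of the same shape and size, standing in the other lane; to be left alone. Origin: centre of its underside.
- bin: Fixed red plastic bin of two pockets. Origin: centre of its underside; x from its low near wall to its high far wall, z up. Outer size 91 (x) x 130 (y) mm, walls and floor 4 mm. Near wall, side walls and divider reach z = 49 mm, the far wall z = 79 mm. The new can's pocket is 55 mm wide, centred on y = -33.5 mm; the other is 63 mm wide, centred on y = +29.5 mm, and holds the spool.
- spool: Empty grey spool, 50 mm diameter, 40 mm high, standing in the bin's other pocket. Bystander. Origin: centre of its underside.
- cup: Small blue plastic cup, 64 mm across, 60 mm high, standing on the bench. Bystander. Origin: centre of its underside.
- meter: Green hand-held meter lying on the bench, 150 x 80 x 35 mm. Bystander. Origin: centre of its underside, x along its length.
- driver: Screwdriver lying on the bench along its x axis. Bystander.
- carton: Small white carton 90 x 60 x 50 mm on the bench. Bystander. Origin: centre of its underside.

How it is judged (in metres and radians):
On the way, in this order (a step that is already met when the one before it is completed fails the run):
1. the old blue can has been slid forward in its lane, upright against the front lip (within 8 mm) (x of old_can in the frame of rack between -0.123 and -0.11 m and z of old_can in the frame of rack below 0.013 m and angle between old_can's own z axis and vertical below 0.06 rad), for 0.2 s.
2. the new blue can stands upright in the same lane close behind the old one (((y of old_can in the frame of rack between -0.072 and -0.048 m and y of new_can in the frame of rack between -0.072 and -0.048 m) or (y of old_can in the frame of rack between 0.048 and 0.072 m and y of new_can in the frame of rack between 0.048 and 0.072 m)) and x of new_can in the frame of rack between -0.076 and -0.028 m and z of new_can in the frame of rack between 0.004 and 0.012 m and angle between new_can's own z axis and vertical below 0.06 rad and horizontal distance between old_can and new_can below 0.08 m), for 0.2 s.
At the end, for the whole second after the job is handed in: The old blue can stands upright in its lane within 8 mm of touching the front lip; the new blue can stands upright (both within 3.4 degrees) on the floor of the same lane behind it, at most 32 mm of gap between them; both released and at rest (all of step 1 and all of step 2 and linear speed of each of old_can, new_can below 0.02 m/s).
It fails at once if the old can is lifted more than 20 mm off the lane floor or tipped more than 25 degrees (z of old_can in the frame of rack above 0.028 m or angle between old_can's own z axis and vertical above 0.44 rad).
It fails at once if the new can is dropped or slammed into the rack (faster than 0.4 m/s within 15 mm of the lane floor) (x of new_can in the frame of rack between -0.15 and 0.15 m and y of new_can in the frame of rack between -0.155 and 0.155 m and z of new_can in the frame of rack below 0.023 m and linear speed of new_can above 0.4 m/s).
It fails at once if the orange can is moved more than 15 mm or tipped (distance of other_can from where it was at the start of the episode above 0.015 m or angle between other_can's own z axis and vertical above 0.3 rad).
It fails at once if a bystander is moved more than 30 mm (distance of any of spool, cup, meter, driver, carton from where it was at the start of the episode above 0.03 m).
It also fails if it takes over 59 s, if anything falls off the work surface, if the arm or the gripper's body presses on something with over 40 N, if the wrist force passes 120 N, or if a joint passes its speed limit or range.

## Working session

There is one attempt and no reset: what is moved stays moved. The work goes in short steps, Python scripts to look and compute and a tool call to move; the robot and the scene stay as the last step left them, time stands still between calls to the robot, and variables do not carry over. Pictures are saved under pics/ and viewed, and the job is handed in when it is done.

Besides the shell and the picture viewer there is one more tool, called after "Call:" by a JSON object that holds its "op" and its "data", one argument or row to a line. move_arm: Moves the arm, as the interface text tells. Its arguments: {"type":"object","properties":{"deltas":{"type":"array"},"hand":{"type":"number"}},"required":["deltas"]}

```bash
mkdir -p pics; ls
python3 - <<'E'
from workcell import ctrl, eyes
import cv2, numpy as np
print(ctrl.get_obs(), ctrl.hold_point_z)
for n in ["side","top","wrist"]:
    d=eyes.get_image(n)
    cv2.imwrite(f"pics/{n}0.png",d["frame"][:,:,::-1])
    np.savez(f"{n}0.npz",**d)
    print(n,d["fx"],d["fy"],d["cx"],d["cy"],np.round(d["cam_to_world"],3).tolist())
E
```

```text
pics
{'t': 0.0, 'qpos': array([-1.32399829e+00,  4.23842127e-01,  1.63069947e+00, -1.70140715e-05,
        1.08859871e+00, -1.90427622e-02]), 'qvel': array([-1.14948910e-03,  3.60957060e-04, -4.45442654e-04, -6.93050570e-04,
       -3.14374467e-04, -5.26617232e-06]), 'joint_torque': array([-9.68530330e-04, -5.44640386e+01, -2.73670185e+01,  6.42460235e-02,
        2.27627921e-02, -1.06994216e-04]), 'ee_pos': array([ 164.05682618, -602.49835812,  221.89717804]), 'orientation': array([-3.11235690e+00, -4.16161943e-01,  2.99612443e-04]), 'ft_force': array([0.54349577, 0.77961395, 0.3533495 ]), 'moment': array([-0.02216819, -0.02666991,  0.0008116 ]), 'width': 87.71115172782224} 18.700000000000003
side 380.3059527075635 380.3059527075635 255.21153244302553 196.74095966799462 [[-0.709, -0.475, 0.522, -87.252], [-0.706, 0.475, -0.526, 566.85], [0.002, -0.741, -0.672, 948.985], [0.0, 0.0, 0.0, 1.0]]
top 353.72441508592806 353.72441508592806 255.01300960078098 192.3834212629691 [[-0.026, -0.991, 0.135, 359.132], [-1.0, 0.024, -0.012, -2.605], [0.009, -0.135, -0.991, 1437.213], [0.0, 0.0, 0.0, 1.0]]
wrist 297.3186396354542 297.3186396354542 255.6136002040185 190.4167667947259 [[0.262, -0.919, -0.294, 245.446], [-0.965, -0.25, -0.078, -580.849], [-0.001, 0.304, -0.953, 383.55], [0.0, 0.0, 0.0, 1.0]]
```

View pics/side0.png

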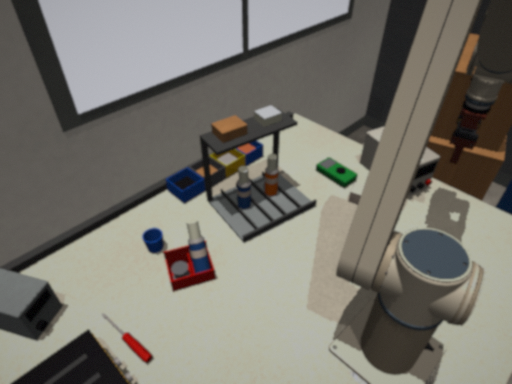

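View pics/top0.png

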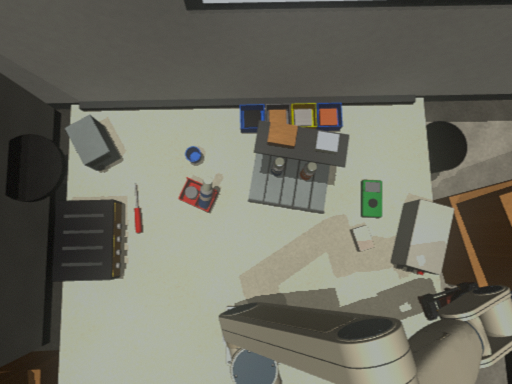

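View pics/wrist0.png

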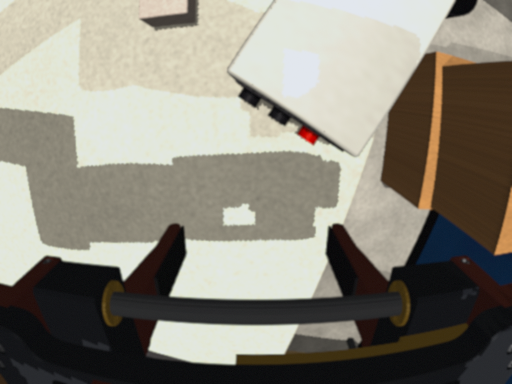

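```bash
cat > h.py <<'E'
import numpy as np, cv2
def load(n): return dict(np.load(n+".npz"))
def ray(d,u,v):
    T=d["cam_to_world"]; r=np.array([(u-d["cx"])/d["fx"],(v-d["cy"])/d["fy"],1.0])
    return T[:3,3],T[:3,:3]@r
def onz(d,u,v,z):
    o,r=ray(d,u,v); return o+r*(z-o[2])/r[2]
def dep(d,u,v):
    o,r=ray(d,u,v); return o+r*d["range_z"][int(round(v)),int(round(u))]
def cloud(d):
    h,w=d["range_z"].shape; u,v=np.meshgrid(np.arange(w),np.arange(h)); Z=d["range_z"].astype(float)
    P=np.stack([(u-d["cx"])/d["fx"]*Z,(v-d["cy"])/d["fy"]*Z,Z],-1)
    T=d["cam_to_world"]; return P@T[:3,:3].T+T[:3,3]
def tri(d1,p1,d2,p2):
    o1,r1=ray(d1,*p1);o2,r2=ray(d2,*p2)
    s=np.linalg.lstsq(np.stack([r1,-r2],1),o2-o1,rcond=None)[0]
    a=o1+r1*s[0];b=o2+r2*s[1]; return (a+b)/2,np.linalg.norm(a-b)
E
python3 - <<'E'
from h import *
a=load("top0")["frame"][110:225,170:355]; cv2.imwrite("pics/t1.png",cv2.resize(a,None,fx=4.3,fy=4.3,interpolation=cv2.INTER_CUBIC)[:,:,::-1])
a=load("side0")["frame"][100:295,140:320]; cv2.imwrite("pics/s1.png",cv2.resize(a,None,fx=3,fy=3,interpolation=cv2.INTER_CUBIC)[:,:,::-1])
E
```

```text
(no output)
```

View pics/t1.png

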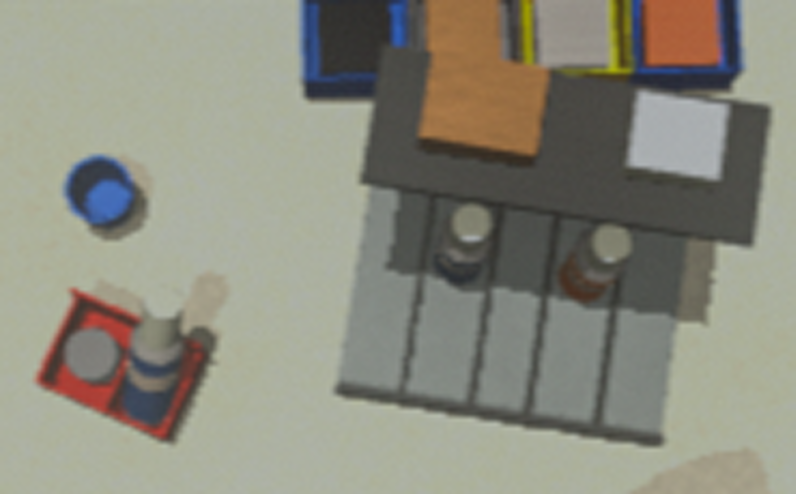

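View pics/s1.png

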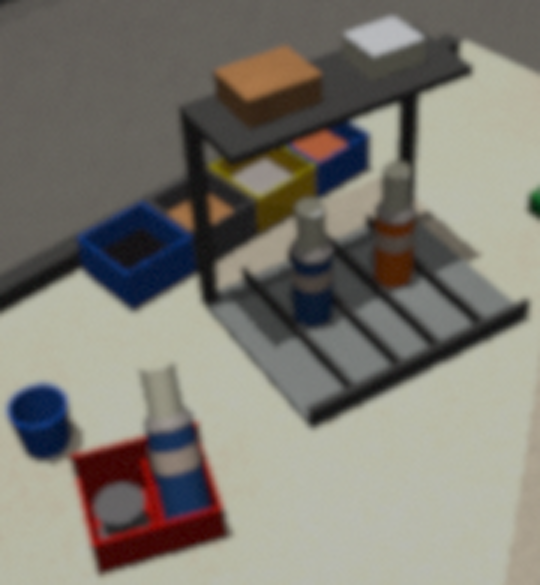

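Run:
```python
from h import *
d=load("top0");s=load("side0")
f=lambda x,y:(170+x/4.3,110+y/4.3)
g=lambda x,y:(140+x/3,100+y/3)
P=cloud(d);Q=cloud(s)
# lip front edge: bottom front corners z=0 / top
for nm,p,z in [("lipL",(336,388),30),("lipR",(663,437),30),("brdFL",(362,183),282),("brdFR",(752,243),282),("brdBL",(384,47),282),("brdBR",(771,107),282)]:
    u,v=f(*p); print(nm,onz(d,u,v,z).round(1))
for nm,p,z in [("s lipL",(311,412),30),("s lipR",(527,304),30)]:
    print(nm,onz(s,*g(*p),z).round(1))
for nm,p,q in [("old cap",(471,222),(309,205)),("orange cap",(611,243),(398,168)),("newcap end",(165,297),(157,367))]:
    print(nm,tri(d,f(*p),s,g(*q)), dep(d,*f(*p)).round(1),dep(s,*g(*q)).round(1))
# cap tops by cloud
m=(Q[...,2]>165)&(Q[...,2]<180)&(Q[...,0]>500)&(Q[...,0]<800)&(abs(Q[...,1])<250)
print(m.sum(), Q[m].round(0)[:40].tolist())
```

```text
lipL [519.9   8.3  30. ]
lipR [ 466.7 -294.1   30. ]
brdFL [651.2 -17.6 282. ]
brdFR [ 596.4 -319.   282. ]
brdBL [760.6 -37.7 282. ]
brdBR [ 704.9 -340.5  282. ]
s lipL [515.3  11.7  30. ]
s lipR [ 457.3 -287.    30. ]
old cap (array([ 642.46505536, -110.77916246,  173.14737133]), np.float64(0.3161150368397983)) [ 640.8 -110.   181.1] [ 642.8 -111.3  172.6]
orange cap (array([ 620.5152147 , -229.58475762,  173.59758197]), np.float64(2.508959091926924)) [ 621.6 -228.9  173. ] [ 618.9 -229.7  174.2]
newcap end (array([586.74998692, 150.53336219, 149.33322959]), np.float64(4.711976576738949)) [587.4 151.5 155.2] [569.8 158.4 167.1]
166 [[639.0, -232.0, 171.0], [634.0, -233.0, 173.0], [632.0, -235.0, 173.0], [628.0, -236.0, 175.0], [626.0, -239.0, 174.0], [624.0, -242.0, 173.0], [623.0, -246.0, 173.0], [634.0, -222.0, 175.0], [631.0, -224.0, 175.0], [632.0, -230.0, 172.0], [629.0, -232.0, 172.0], [623.0, -231.0, 176.0], [620.0, -233.0, 176.0], [622.0, -240.0, 171.0], [616.0, -238.0, 175.0], [619.0, -246.0, 170.0], [630.0, -218.0, 175.0], [631.0, -224.0, 171.0], [627.0, -225.0, 172.0], [622.0, -224.0, 175.0], [622.0, -229.0, 173.0], [618.0, -230.0, 174.0], [617.0, -234.0, 173.0], [612.0, -234.0, 175.0], [614.0, -242.0, 170.0], [627.0, -215.0, 174.0], [625.0, -218.0, 173.0], [622.0, -220.0, 174.0], [618.0, -221.0, 175.0], [616.0, -229.0, 172.0], [611.0, -228.0, 175.0], [611.0, -233.0, 172.0], [605.0, -231.0, 177.0], [627.0, -215.0, 170.0], [623.0, -215.0, 171.0], [618.0, -215.0, 174.0], [615.0, -217.0, 174.0], [612.0, -219.0, 175.0], [611.0, -222.0, 174.0], [609.0, -226.0, 173.0]]
```

```bash
cat >> h.py <<'E'
from scipy.spatial.transform import Rotation as Ro, Slerp
YAW=-0.179; RO=np.array([636.6,-169.5,0.])
def rackR(yaw=YAW): return Ro.from_euler('z',yaw).as_matrix()
def r2w(p): return RO+rackR()@np.array(p,float)
def w2r(p): return rackR().T@(np.array(p,float)-RO)
def toolR(th,yaw=YAW):
    E=rackR(yaw); ex=E[:,0]; ez=E[:,2]
    z=-np.cos(th)*ez+np.sin(th)*ex; x=-(np.cos(th)*ex+np.sin(th)*ez)
    return np.stack([x,np.cross(z,x),z],1)
HP=18.7
def tcp_for(g,R): return np.array(g)+R[:,2]*HP
def plan(p1,R1,vmax=38,wmax=.118,n=None):
    from workcell import ctrl
    o=ctrl.get_obs(); p0=o["ee_pos"]; R0=Ro.from_rotvec(o["orientation"]); R1=Ro.from_matrix(R1)
    ang=(R0.inv()*R1).magnitude(); dist=np.linalg.norm(p1-p0)
    n=n or max(1,int(np.ceil(max(dist/vmax,ang/wmax))))
    sl=Slerp([0,1],Ro.concatenate([R0,R1])); pp=p0;Rp=R0
    print("dist",dist.round(1),"ang",ang.round(3),"n",n,"t",o["t"])
    for k in range(1,n+1):
        Rk=sl(k/n); pk=p0+(p1-p0)*k/n
        print(np.round(Rp.inv().apply(pk-pp),1).tolist()+np.round((Rp.inv()*Rk).as_rotvec(),3).tolist(),end=",\n")
        pp,Rp=pk,Rk
E
python3 - <<'E'
from h import *
d=load("top0");s=load("side0")
f=lambda x,y:(170+x/4.3,110+y/4.3)
P=cloud(d)
for u,v in [(423,235),(440,215),(372,198),(362,237),(430,260)]: print(u,v,dep(d,u,v).round(0))
for c,z in [((37,382),49),((75,290),79),((212,348),79),((170,440),49)]: print(onz(d,*f(*c),z).round(1))
# can axis via depth from side: cap & band pixels
Q=cloud(s)
fr=s["frame"].astype(int)
m=(Q[...,0]>450)&(Q[...,0]<640)&(Q[...,1]>60)&(Q[...,1]<220)&(Q[...,2]>85)
print(m.sum()); A=Q[m]
for z in range(85,190,10):
    k=(A[:,2]>=z)&(A[:,2]<z+10)
    if k.sum(): print(z,k.sum(),A[k].mean(0).round(1),A[k].min(0).round(0),A[k].max(0).round(0))
R=toolR(.785); g=r2w([-4.5,60,150]); t=tcp_for(g,R); pre=t-R[:,2]*130
print("grasp tcp",t,"pre",pre)
plan(pre,R)
E
```

```text
423 235 [ 364. -623.  151.]
440 215 [ 435. -694.  147.]
372 198 [ 516. -487.   36.]
362 237 [ 362. -433.   48.]
430 260 [ 274. -641.  149.]
[530.  282.2  49. ]
[609.4 242.   79. ]
[553.3 118.8  79. ]
[473.7 160.8  49. ]
492
85 63 [529.5 178.5  90. ] [517. 151.  85.] [561. 196.  95.]
95 62 [532.9 177.   99.8] [520. 149.  95.] [560. 192. 105.]
105 63 [539.3 174.2 110. ] [527. 146. 105.] [572. 190. 115.]
115 81 [544.7 170.9 120. ] [532. 146. 115.] [566. 186. 125.]
125 49 [552.4 167.3 128.9] [540. 145. 125.] [569. 178. 135.]
135 48 [557.7 162.5 140. ] [548. 144. 135.] [578. 176. 145.]
145 47 [565.1 163.  150.7] [555. 142. 145.] [596. 176. 155.]
155 64 [573.  156.5 160.3] [560. 139. 155.] [594. 172. 165.]
165 15 [569.6 158.4 166.7] [563. 145. 165.] [576. 169. 170.]
grasp tcp [ 655.86108101 -112.01080235  136.77183937] pre [565.44196115 -95.65067389 228.73231436]Traceback (most recent call last):
  File "<stdin>", line 17, in <module>
  File "h.py", line 35, in plan
    print("dist",dist.round(1),"ang",ang.round(3),"n",n,"t",o["t"])
                                     ^^^^^^^^^
AttributeError: 'float' object has no attribute 'round'
```

```bash
sed -i 's/ang.round(3)/round(ang,3)/' h.py
python3 - <<'E'
from h import *
R=toolR(.785); g=r2w([-4.5,60,150]); t=tcp_for(g,R); pre=t-R[:,2]*130
plan(pre,R)
E
```

```text
dist 646.7 ang 2.731 n 24 t 0.15
[21.7, -16.0, -0.3, -0.043, -0.01, -0.105],
[23.2, -13.6, -1.1, -0.043, -0.01, -0.105],
[24.5, -11.0, -1.9, -0.043, -0.01, -0.105],
[25.5, -8.3, -2.6, -0.043, -0.01, -0.105],
[26.2, -5.5, -3.1, -0.043, -0.01, -0.105],
[26.6, -2.6, -3.6, -0.043, -0.01, -0.105],
[26.7, 0.4, -3.9, -0.043, -0.01, -0.105],
[26.4, 3.3, -4.0, -0.043, -0.01, -0.105],
[25.9, 6.3, -4.1, -0.043, -0.01, -0.105],
[25.0, 9.1, -4.0, -0.043, -0.01, -0.105],
[23.9, 11.8, -3.8, -0.043, -0.01, -0.105],
[22.5, 14.4, -3.5, -0.043, -0.01, -0.105],
[20.8, 16.8, -3.0, -0.043, -0.01, -0.105],
[18.9, 19.0, -2.4, -0.043, -0.01, -0.105],
[16.8, 21.0, -1.7, -0.043, -0.01, -0.105],
[14.5, 22.7, -0.9, -0.043, -0.01, -0.105],
[12.0, 24.1, -0.0, -0.043, -0.01, -0.105],
[9.4, 25.2, 0.9, -0.043, -0.01, -0.105],
[6.8, 26.0, 2.0, -0.043, -0.01, -0.105],
[4.0, 26.5, 3.0, -0.043, -0.01, -0.105],
[1.3, 26.6, 4.2, -0.043, -0.01, -0.105],
[-1.4, 26.4, 5.3, -0.043, -0.01, -0.105],
[-4.1, 25.8, 6.5, -0.043, -0.01, -0.105],
[-6.7, 25.0, 7.6, -0.043, -0.01, -0.105],
```

Call:
{"op": "move_arm", "data": {
  "deltas": [
    [22, -16, 0, -0.02, 0, -0.105],
    [23, -13.5, -1, -0.04, -0.01, -0.105],
    [24.5, -11, -2, -0.043, -0.01, -0.105],
    [25.5, -8.5, -2.5, -0.043, -0.01, -0.105],
    [26, -5.5, -3, -0.043, -0.01, -0.105]
  ],
  "hand": -1
}}

```text
t: 0.57
ee_pos: [247.2, -498.4, 223.4]
orientation: [2.707, 1.154, -0.016]
ft_force: [1.4, 0.0, 0.1]
width: 87.9
```

Call:
{"op": "move_arm", "data": {
  "deltas": [
    [26.5, -2.5, -3.5, -0.043, -0.01, -0.105],
    [26.5, 0.5, -4, -0.043, -0.01, -0.105],
    [26.5, 3.5, -4, -0.043, -0.01, -0.105],
    [26, 6.5, -4, -0.043, -0.01, -0.105],
    [25, 9, -4, -0.043, -0.01, -0.105]
  ]
}}

```text
t: 0.98
ee_pos: [331.4, -384.2, 226.5]
orientation: [2.112, 1.727, -0.034]
ft_force: [0.6, 0.5, 0.1]
width: 87.6
```

Run:
```python
from h import *
from workcell import ctrl
o=ctrl.get_obs();print(o["qpos"].round(3),o["ee_pos"].round(1))
R=toolR(.785); g=r2w([-4.5,60,150]); t=tcp_for(g,R); pre=t-R[:,2]*130
plan(pre,R)
```

```text
[-0.862  0.094  2.151 -0.071  0.485 -0.606] [ 331.4 -384.2  226.5]
dist 371.6 ang 1.559 n 14 t 0.9833
[23.1, 12.8, -2.9, -0.041, -0.011, -0.103],
[21.6, 15.2, -2.6, -0.041, -0.011, -0.103],
[19.9, 17.4, -2.2, -0.041, -0.011, -0.103],
[18.0, 19.4, -1.6, -0.041, -0.011, -0.103],
[15.9, 21.2, -1.0, -0.041, -0.011, -0.103],
[13.6, 22.8, -0.2, -0.041, -0.011, -0.103],
[11.2, 24.0, 0.6, -0.041, -0.011, -0.103],
[8.7, 25.0, 1.5, -0.041, -0.011, -0.103],
[6.1, 25.7, 2.5, -0.041, -0.011, -0.103],
[3.5, 26.1, 3.5, -0.041, -0.011, -0.103],
[0.8, 26.1, 4.6, -0.041, -0.011, -0.103],
[-1.8, 25.9, 5.6, -0.041, -0.011, -0.103],
[-4.3, 25.3, 6.7, -0.041, -0.011, -0.103],
[-6.8, 24.4, 7.8, -0.041, -0.011, -0.103],
```

Run:
```python
from h import *
R=toolR(.5); g=r2w([-5,59,147]); t=tcp_for(g,R); pre=t-R[:,2]*120
print(pre)
plan(pre,R)
```

```text
[ 594.39474785 -101.90552999  235.89911352]
dist 386.0 ang 1.55 n 14 t 0.9833
[23.0, 14.9, -2.8, -0.026, 0.005, -0.107],
[21.3, 17.4, -2.2, -0.026, 0.005, -0.107],
[19.3, 19.6, -1.6, -0.026, 0.005, -0.107],
[17.1, 21.6, -1.0, -0.026, 0.005, -0.107],
[14.7, 23.3, -0.3, -0.026, 0.005, -0.107],
[12.1, 24.8, 0.4, -0.026, 0.005, -0.107],
[9.4, 25.9, 1.1, -0.026, 0.005, -0.107],
[6.5, 26.7, 1.8, -0.026, 0.005, -0.107],
[3.6, 27.2, 2.5, -0.026, 0.005, -0.107],
[0.7, 27.4, 3.3, -0.026, 0.005, -0.107],
[-2.3, 27.2, 4.0, -0.026, 0.005, -0.107],
[-5.2, 26.7, 4.7, -0.026, 0.005, -0.107],
[-8.1, 25.8, 5.4, -0.026, 0.005, -0.107],
[-10.8, 24.7, 6.0, -0.026, 0.005, -0.107],
```

Call:
{"op": "move_arm", "data": {
  "deltas": [
    [23, 15, -3, -0.026, 0.005, -0.107],
    [21.5, 17.5, -2, -0.026, 0.005, -0.107],
    [19.5, 19.5, -1.5, -0.026, 0.005, -0.107],
    [17, 21.5, -1, -0.026, 0.005, -0.107],
    [14.5, 23.5, 0, -0.026, 0.005, -0.107]
  ]
}}

```text
t: 1.4
ee_pos: [425.6, -274.0, 228.2]
orientation: [1.483, 2.215, -0.047]
ft_force: [0.1, -1.5, -0.0]
width: 87.8
```

Call:
{"op": "move_arm", "data": {
  "deltas": [
    [12, 25, 0.5, -0.026, 0.005, -0.107],
    [9.5, 26, 1, -0.026, 0.005, -0.107],
    [6.5, 26.5, 2, -0.026, 0.005, -0.107],
    [3.5, 27, 2.5, -0.026, 0.005, -0.107],
    [0.5, 27, 3.5, -0.026, 0.005, -0.107]
  ]
}}

```text
t: 1.82
ee_pos: [518.6, -163.4, 229.6]
orientation: [0.758, 2.531, -0.055]
ft_force: [0.6, -0.6, 0.2]
width: 87.7
```

Run:
```python
from h import *
from workcell import ctrl
o=ctrl.get_obs();print(o["qpos"].round(3),o["ee_pos"].round(1))
R=toolR(.5); g=r2w([-5,59,147]); t=tcp_for(g,R); pre=t-R[:,2]*120
plan(pre,R)
```

```text
[-0.31   0.128  2.136 -0.081  0.379 -1.231] [ 518.6 -163.4  229.6]
dist 97.9 ang 0.39 n 4 t 1.8167
[-6.7, 23.1, 4.4, -0.023, 0.002, -0.095],
[-8.8, 22.3, 4.9, -0.023, 0.002, -0.095],
[-10.9, 21.2, 5.4, -0.023, 0.002, -0.095],
[-12.9, 20.0, 5.8, -0.023, 0.002, -0.095],
```

Call:
{"op": "move_arm", "data": {
  "deltas": [
    [-6.5, 23, 4.5, -0.023, 0.002, -0.095],
    [-9, 22.5, 5, -0.023, 0.002, -0.095],
    [-11, 21, 5.5, -0.023, 0.002, -0.095],
    [-13, 20, 6, -0.023, 0.002, -0.095]
  ]
}}

```text
t: 2.15
ee_pos: [595.8, -95.7, 234.2]
orientation: [0.204, 2.637, -0.061]
ft_force: [-1.2, 0.3, 0.5]
width: 88.1
```

Run:
```python
from h import *
from workcell import ctrl,eyes
o=ctrl.get_obs();print(o["qpos"].round(3),o["ee_pos"].round(1))
for n in ["wrist","side","top"]:
    d=eyes.get_image(n); np.savez(n+"1.npz",**d); cv2.imwrite(f"pics/{n}1.png",d["frame"][:,:,::-1])
R=toolR(.5); g=r2w([-5,59,147]); t=tcp_for(g,R); pre=t-R[:,2]*120
plan(pre,R)
```

```text
[-0.182  0.211  2.015  0.016  0.418 -1.612] [595.8 -95.7 234.2]
dist 6.2 ang 0.019 n 1 t 2.3
[-0.2, -5.9, -1.7, 0.004, -0.001, 0.018],
```

View pics/wrist1.png

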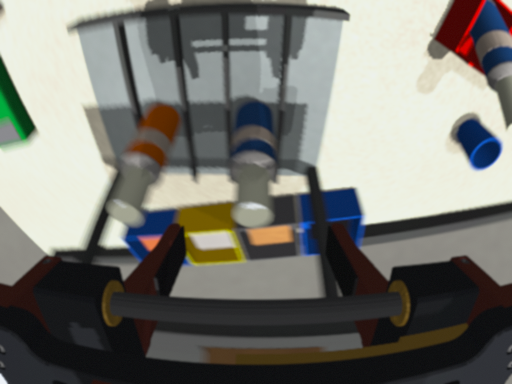

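View pics/side1.png

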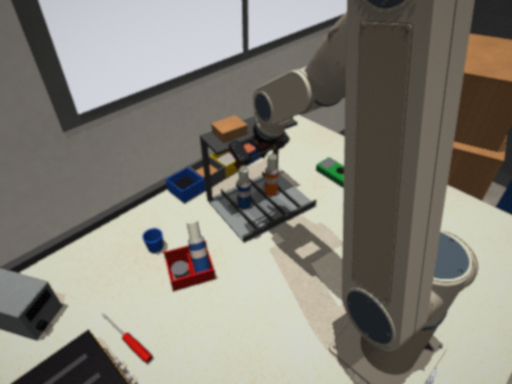

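```bash
cat >> h.py <<'E'
def wray(d,u,v):
    a=(u-d["cx"])/d["fx"];b=(v-d["cy"])/d["fy"]; th=np.hypot(a,b)
    k=np.sin(th)/th if th>1e-9 else 1.
    T=d["cam_to_world"]; return T[:3,3],T[:3,:3]@np.array([a*k,b*k,np.cos(th)])
def wonz(d,u,v,z):
    o,r=wray(d,u,v); return o+r*(z-o[2])/r[2]
def wdep(d,u,v):
    o,r=wray(d,u,v); c=d["cam_to_world"][:3,:3].T@r
    return o+r*d["range_z"][int(round(v)),int(round(u))]/c[2]
E
python3 - <<'E'
from h import *
w=load("wrist1"); s=load("side1")
a=w["frame"][0:260,60:380]; cv2.imwrite("pics/w1c.png",cv2.resize(a,None,fx=2.4,fy=2.3)[:,:,::-1])
for p in [(253,215),(250,210),(126,213)]: print(p,w2r(wonz(w,*p,173)).round(1),w2r(wdep(w,*p)).round(1))
# rack lip rear/top corners
for p in [(72,26),(347,15)]: print(p,wonz(w,*p,30).round(1),w2r(wonz(w,*p,30)).round(1))
E
```

```text
(253, 215) [ -3.2  63.7 173. ] [ -1.9  63.7 171.9]
(250, 210) [ -9.9  61.1 173. ] [ -9.4  61.1 172.6]
(126, 213) [ -0.2 -54.6 173. ] [  0.8 -55.2 172.2]
(72, 26) [ 469. -285.   30.] [-144.4 -143.5   30. ]
(347, 15) [521.7   8.3  30. ] [-144.7  154.5   30. ]
```

View pics/w1c.png

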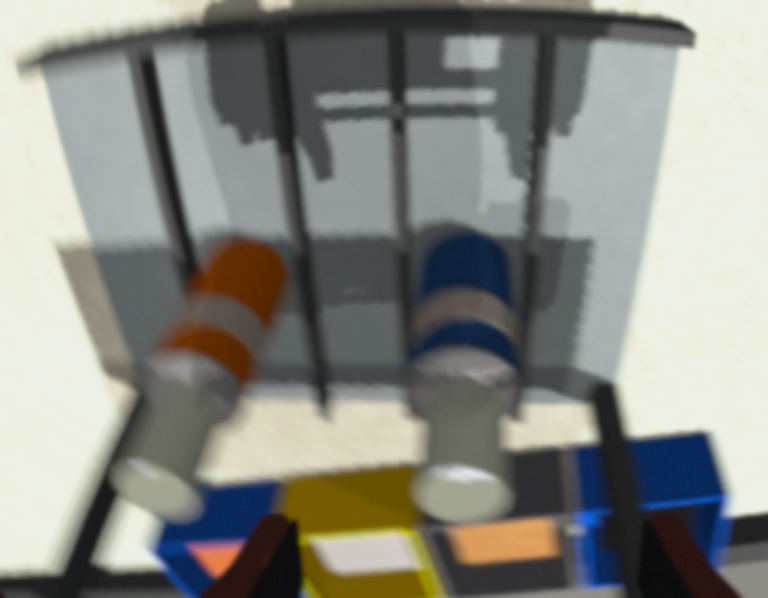

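Run:
```python
from h import *
R=toolR(.5); g=r2w([-5,60.5,147]); t=tcp_for(g,R)
print(t)
plan(t,R,n=5)
```

```text
[ 651.27366284 -110.67265188  130.58920609]
dist 118.4 ang 0.019 n 5 t 2.3
[-0.1, -1.0, 23.7, 0.001, -0.0, 0.004],
[-0.1, -1.0, 23.7, 0.001, -0.0, 0.004],
[-0.1, -0.9, 23.7, 0.001, -0.0, 0.004],
[-0.1, -0.9, 23.7, 0.001, -0.0, 0.004],
[-0.1, -0.9, 23.7, 0.001, -0.0, 0.004],
```

Call:
{"op": "move_arm", "data": {
  "deltas": [
    [0, -1.5, 24, 0.001, 0, 0.01],
    [0, -1.5, 24, 0.001, 0, 0.005],
    [0, -1, 24, 0.001, 0, 0.004]
  ]
}}

```text
t: 2.55
ee_pos: [629.1, -107.2, 173.8]
orientation: [0.245, 2.627, -0.059]
ft_force: [0.1, 0.5, 0.4]
width: 87.5
```

Run:
```python
from h import *
from workcell import ctrl,eyes
o=ctrl.get_obs();print(o["qpos"].round(3),o["ee_pos"].round(1),o["ft_force"].round(1))
for n in ["wrist"]:
    d=eyes.get_image(n); np.savez(n+"2.npz",**d); cv2.imwrite(f"pics/{n}2.png",d["frame"][:,:,::-1])
R=toolR(.5); g=r2w([-5,60.5,147]); t=tcp_for(g,R)
plan(t,R,n=2)
```

```text
[-0.19   0.357  1.991  0.018  0.289 -1.59 ] [ 629.1 -107.2  173.8] [0.1 0.5 0.4]
dist 45.1 ang 0.007 n 2 t 2.6
[-0.7, 0.4, 22.5, -0.0, -0.0, -0.004],
[-0.7, 0.4, 22.5, -0.0, -0.0, -0.004],
```

View pics/wrist2.png

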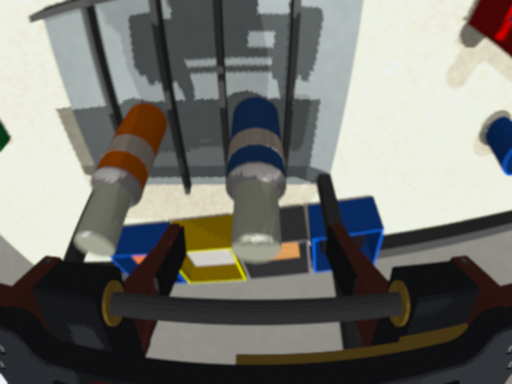

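Run:
```python
from h import *
w=load("wrist2")
for p in [(258,246)]: print(p,w2r(wonz(w,*p,173)).round(1),w2r(wdep(w,*p)).round(1))
```

```text
(258, 246) [-11.7  61.4 173. ] [-10.5  61.4 172.3]
```

Call:
{"op": "move_arm", "data": {
  "deltas": [
    [-0.5, 0, 22.5, 0, 0, 0],
    [-0.5, 0, 22.5, 0, 0, 0],
    [0, 0, 0, 0, 0, 0]
  ]
}}

```text
t: 2.85
ee_pos: [647.6, -113.3, 127.4]
orientation: [0.256, 2.636, -0.058]
ft_force: [-0.4, 1.0, -0.5]
width: 87.9
```

Run:
```python
from h import *
from workcell import ctrl,eyes
o=ctrl.get_obs();print(o["qpos"].round(3),o["ee_pos"].round(1),o["ft_force"].round(1))
R=toolR(.5); g=r2w([-5,60.5,147]); t=tcp_for(g,R)
plan(t,R,n=1)
d=eyes.get_image("wrist"); np.savez("wrist3.npz",**d); cv2.imwrite(f"pics/wrist3.png",d["frame"][:,:,::-1])
```

```text
[-0.193  0.461  1.965  0.02   0.221 -1.589] [ 647.6 -113.3  127.4] [-0.4  1.  -0.5]
dist 5.6 ang 0.015 n 1 t 2.85
[-4.3, 3.3, -1.3, -0.002, -0.005, -0.014],
```

View pics/wrist3.png

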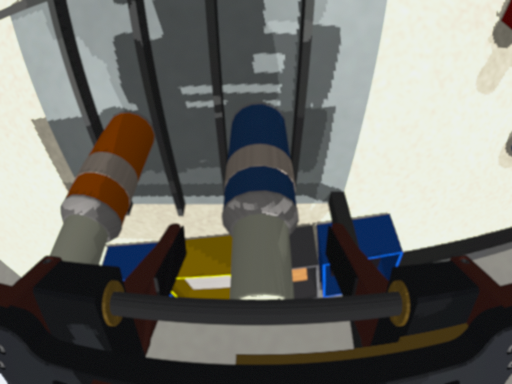

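Call:
{"op": "move_arm", "data": {
  "deltas": [
    [-3, 2, -1.5, 0, 0, -0.01],
    [0, 0, 0, 0, 0, 0]
  ]
}}

```text
t: 3.07
ee_pos: [647.8, -112.1, 132.8]
orientation: [0.244, 2.638, -0.062]
ft_force: [0.6, 0.5, -0.1]
width: 87.7
```

Call:
{"op": "move_arm", "data": {
  "deltas": [
    [0, 0, 0, 0, 0, 0],
    [0, 0, 0, 0, 0, 0],
    [0, 0, 0, 0, 0, 0],
    [0, 0, 0, 0, 0, 0],
    [0, 0, 0, 0, 0, 0]
  ],
  "hand": 1
}}

```text
t: 3.48
ee_pos: [648.1, -112.2, 138.7]
orientation: [0.244, 2.631, -0.063]
ft_force: [0.2, -0.2, 0.6]
width: 57.9
```

Call:
{"op": "move_arm", "data": {
  "deltas": [
    [0, 0, 0, 0, 0, 0],
    [0, 0, 0, 0, 0, 0],
    [0, 0, 0, 0, 0, 0],
    [0, 0, 0, 0, 0, 0]
  ]
}}

```text
t: 3.82
ee_pos: [648.1, -112.1, 139.2]
orientation: [0.244, 2.631, -0.063]
ft_force: [-0.3, -0.1, 1.1]
width: 33.5
```

Run:
```python
from h import *
from workcell import ctrl,eyes
o=ctrl.get_obs();print(o["qpos"].round(3),o["ee_pos"].round(1),o["ft_force"].round(1),o["moment"].round(2),o["width"])
R=toolR(.5); 
Rc=Ro.from_rotvec(o["orientation"]).as_matrix()
print("grasp rack",w2r(o["ee_pos"]-Rc[:,2]*HP))
print((Rc.T@rackR()).round(3))
d=eyes.get_image("wrist"); np.savez("wrist4.npz",**d); cv2.imwrite(f"pics/wrist4.png",d["frame"][:,:,::-1])
```

```text
[-0.19   0.441  1.963  0.009  0.237 -1.584] [ 648.1 -112.1  139.2] [-0.3 -0.1  1.1] [-0.02 -0.07 -0.05] 33.46014485289994
grasp rack [ -7.87597808  58.63251787 155.59649269]
[[-0.877  0.005 -0.48 ]
 [ 0.006  1.    -0.   ]
 [ 0.48  -0.003 -0.877]]
```

View pics/wrist4.png

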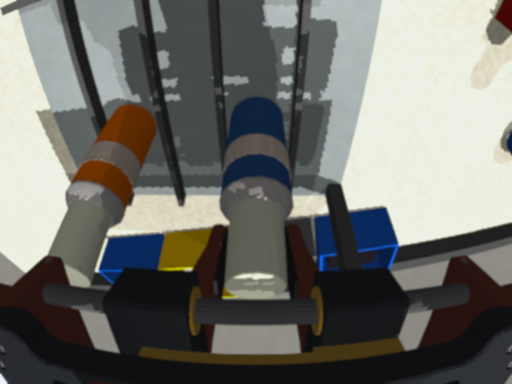

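Call:
{"op": "move_arm", "data": {
  "deltas": [
    [-0.8, 0, -1.5, 0, 0, 0],
    [-0.8, 0, -1.5, 0, 0, 0],
    [0, 0, 0, 0, 0, 0]
  ]
}}

```text
t: 4.12
ee_pos: [646.6, -111.8, 141.1]
orientation: [0.244, 2.635, -0.063]
ft_force: [-0.0, 0.5, -3.2]
width: 33.8
```

```bash
cat > st.py <<'E'
from h import *
from workcell import ctrl,eyes
import sys
o=ctrl.get_obs();print(o["t"],o["qpos"].round(3),o["ee_pos"].round(1),o["ft_force"].round(1),o["moment"].round(2),round(o["width"],1))
Rc=Ro.from_rotvec(o["orientation"]).as_matrix()
print("grasp rack",w2r(o["ee_pos"]-Rc[:,2]*HP).round(1),"tilt",np.arctan2(Rc[:,2]@rackR()[:,0],-Rc[2,2]).round(3))
print("rack axes in tool\n",(Rc.T@rackR()).round(3))
for a in sys.argv[1:]:
    n,k=a.split(":")
    d=eyes.get_image(n); np.savez(n+k+".npz",**d); cv2.imwrite(f"pics/{n}{k}.png",d["frame"][:,:,::-1])
E
python3 st.py
```

```text
4.1167 [-0.19   0.436  1.963  0.009  0.246 -1.584] [ 646.6 -111.8  141.1] [-0.   0.5 -3.2] [0.08 0.27 0.03] 33.8
grasp rack [ -9.4  58.6 157.5] tilt 0.497
rack axes in tool
 [[-0.879  0.005 -0.477]
 [ 0.006  1.    -0.   ]
 [ 0.477 -0.003 -0.879]]
```

Call:
{"op": "move_arm", "data": {
  "deltas": [
    [6, 0, -3.3, 0, 0, 0],
    [9, 0, -5, 0, 0, 0],
    [10, 0, -5.5, 0, 0, 0],
    [9, 0, -5, 0, 0, 0],
    [6, 0, -3.3, 0, 0, 0]
  ]
}}

```text
t: 4.53
ee_pos: [596.7, -102.4, 140.2]
orientation: [0.245, 2.638, -0.062]
ft_force: [0.1, -0.1, -3.3]
width: 33.7
```

```bash
python3 st.py wrist:5 side:5
```

```text
4.5333 [-0.191  0.379  2.07   0.012  0.199 -1.588] [ 596.7 -102.4  140.2] [ 0.1 -0.1 -3.3] [0.15 0.33 0.05] 33.7
grasp rack [-60.1  58.9 156.6] tilt 0.494
rack axes in tool
 [[-0.88   0.005 -0.474]
 [ 0.006  1.    -0.   ]
 [ 0.474 -0.003 -0.88 ]]
```

View pics/wrist5.png

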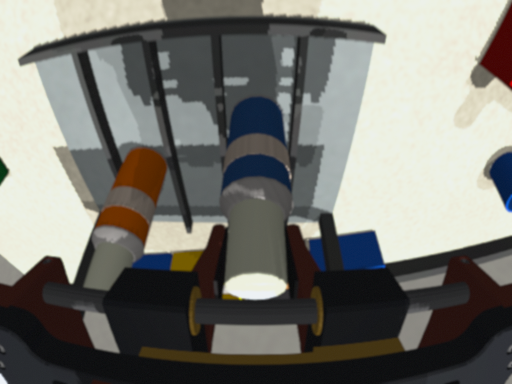

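Run:
```python
from h import *
a=load("side5")["frame"][100:260,160:340]; cv2.imwrite("pics/s5.png",cv2.resize(a,None,fx=3.6,fy=3.6,interpolation=cv2.INTER_CUBIC)[:,:,::-1])
```

```text
(no output)
```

View pics/s5.png

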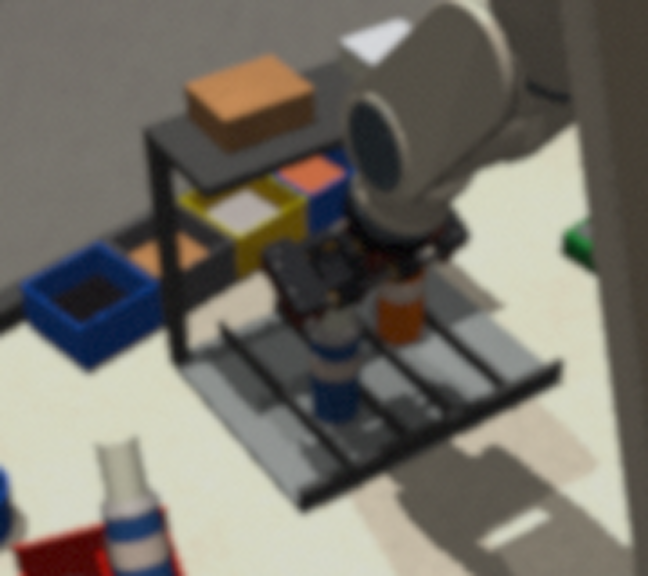

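Call:
{"op": "move_arm", "data": {
  "deltas": [
    [6, 0, -3.2, 0, 0, 0],
    [9, 0, -5, 0, 0, 0],
    [9, 0, -5, 0, 0, 0],
    [6, 0, -3, 0, 0, 0]
  ]
}}

```text
t: 4.97
ee_pos: [562.6, -96.1, 141.3]
orientation: [0.244, 2.635, -0.063]
ft_force: [0.2, -0.1, -3.3]
width: 33.5
```

```bash
python3 st.py wrist:6
```

```text
4.9667 [-0.191  0.337  2.143  0.016  0.164 -1.592] [562.6 -96.1 141.3] [ 0.2 -0.1 -3.3] [ 0.11  0.31 -0.02] 33.5
grasp rack [-94.9  59.1 157.8] tilt 0.497
rack axes in tool
 [[-0.879  0.005 -0.477]
 [ 0.006  1.    -0.   ]
 [ 0.477 -0.003 -0.879]]
```

View pics/wrist6.png

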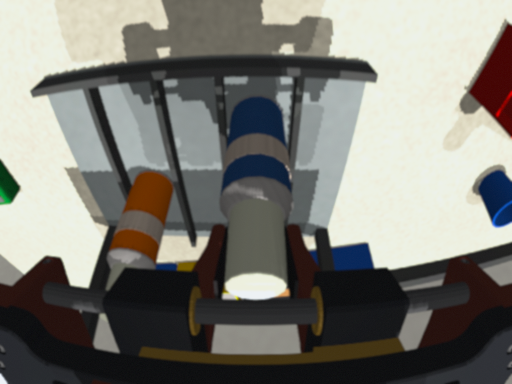

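Run:
```python
from h import *
w=load("wrist6")
f=w["frame"].astype(int)
print([ (v,f[v,257].tolist()) for v in range(56,106,2)])
for v in (96,98): print(w2r(wonz(w,257,v,10)).round(1))
for v in (57,66,76): print(v,w2r(wonz(w,257,v,30)).round(1),w2r(wonz(w,257,v,8)).round(1))
```

```text
[(56, [53, 54, 55]), (58, [37, 38, 39]), (60, [30, 31, 31]), (62, [29, 28, 30]), (64, [28, 28, 28]), (66, [31, 33, 34]), (68, [35, 37, 37]), (70, [39, 39, 39]), (72, [39, 39, 39]), (74, [39, 40, 40]), (76, [52, 54, 54]), (78, [67, 71, 71]), (80, [69, 73, 73]), (82, [69, 73, 74]), (84, [69, 73, 74]), (86, [69, 73, 74]), (88, [69, 73, 74]), (90, [70, 74, 75]), (92, [69, 73, 74]), (94, [69, 70, 71]), (96, [51, 55, 67]), (98, [19, 36, 61]), (100, [14, 34, 59]), (102, [17, 35, 60]), (104, [14, 33, 61])]
[-112.9   60.3   10. ]
[-110.8   60.3   10. ]
57 [-157.1   60.4   30. ] [-148.9   60.4    8. ]
66 [-149.7   60.4   30. ] [-140.7   60.4    8. ]
76 [-141.2   60.3   30. ] [-131.4   60.4    8. ]
```

Call:
{"op": "move_arm", "data": {
  "deltas": [
    [6, 0, -3.2, 0, 0, 0],
    [8, 0, -4.3, 0, 0, 0],
    [7, 0, -3.8, 0, 0, 0],
    [0, 0, 0, 0, 0, 0]
  ]
}}

```text
t: 5.35
ee_pos: [535.8, -91.0, 141.4]
orientation: [0.244, 2.634, -0.063]
ft_force: [1.7, -0.6, -3.3]
width: 33.5
```

```bash
python3 st.py wrist:7
python3 - <<'E'
from h import *
w=load("wrist7")
f=w["frame"].astype(int)
print([ (v,f[v,257].tolist()) for v in range(60,110,2)])
for v in (96,98): print(w2r(wonz(w,257,v,10)).round(1))
E
```

```text
5.35 [-0.192  0.306  2.199  0.02   0.139 -1.597] [535.8 -91.  141.4] [ 1.7 -0.6 -3.3] [ 0.11 -0.11 -0.01] 33.5
grasp rack [-122.1   59.3  157.9] tilt 0.498
rack axes in tool
 [[-0.879  0.005 -0.478]
 [ 0.006  1.    -0.   ]
 [ 0.478 -0.003 -0.879]]
[(60, [111, 107, 95]), (62, [110, 107, 95]), (64, [108, 105, 94]), (66, [108, 104, 94]), (68, [108, 105, 94]), (70, [108, 104, 93]), (72, [109, 106, 95]), (74, [110, 107, 96]), (76, [110, 106, 96]), (78, [109, 106, 95]), (80, [110, 107, 95]), (82, [105, 102, 92]), (84, [66, 67, 65]), (86, [51, 53, 54]), (88, [32, 33, 34]), (90, [27, 29, 30]), (92, [28, 29, 30]), (94, [28, 30, 29]), (96, [29, 30, 30]), (98, [30, 32, 31]), (100, [37, 38, 37]), (102, [37, 38, 37]), (104, [37, 38, 36]), (106, [36, 38, 40]), (108, [21, 36, 57])]
[-139.9   60.5   10. ]
[-137.9   60.5   10. ]
```

View pics/wrist7.png

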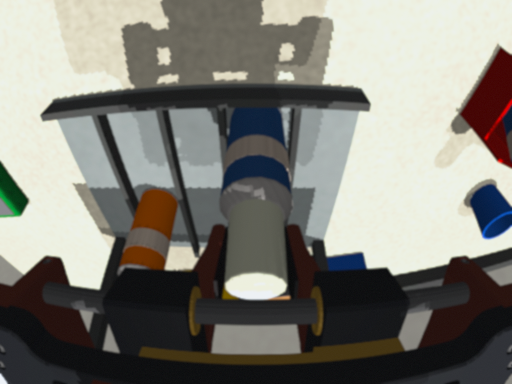

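Call:
{"op": "move_arm", "data": {
  "deltas": [
    [0.6, 0, 1.1, 0, 0, 0],
    [0.6, 0, 1.1, 0, 0, 0],
    [0, 0, 0, 0, 0, 0]
  ]
}}

```text
t: 5.65
ee_pos: [536.9, -91.3, 139.2]
orientation: [0.244, 2.633, -0.063]
ft_force: [-0.4, 0.1, -2.5]
width: 33.7
```

```bash
python3 st.py wrist:8 side:8
python3 - <<'E'
from h import *
a=load("side8")["frame"][130:260,180:340]; cv2.imwrite("pics/s8.png",cv2.resize(a,None,fx=4.5,fy=4.5,interpolation=cv2.INTER_CUBIC)[:,:,::-1])
E
```

```text
5.65 [-0.192  0.312  2.198  0.021  0.133 -1.598] [536.9 -91.3 139.2] [-0.4  0.1 -2.5] [ 0.12  0.32 -0.04] 33.7
grasp rack [-121.    59.3  155.6] tilt 0.499
rack axes in tool
 [[-0.878  0.005 -0.478]
 [ 0.006  1.    -0.001]
 [ 0.478 -0.003 -0.878]]
```

View pics/s8.png

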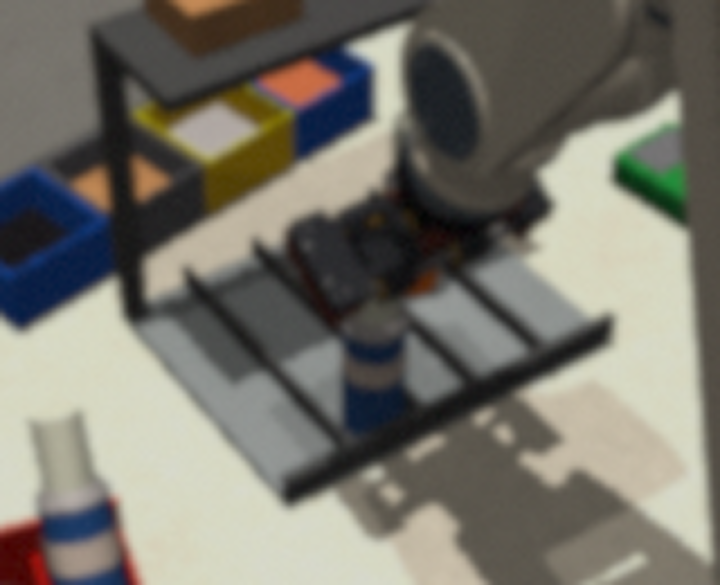

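Call:
{"op": "move_arm", "data": {
  "deltas": [
    [0.5, 0, 1, 0, 0, 0],
    [0, 0, 0, 0, 0, 0]
  ]
}}

```text
t: 5.92
ee_pos: [538.8, -91.6, 139.3]
orientation: [0.244, 2.629, -0.063]
ft_force: [-0.7, -0.4, -2.8]
width: 33.6
```

```bash
python3 st.py
```

```text
5.9167 [-0.192  0.314  2.197  0.022  0.128 -1.599] [538.8 -91.6 139.3] [-0.7 -0.4 -2.8] [ 0.15  0.31 -0.05] 33.6
grasp rack [-119.1   59.3  155.7] tilt 0.503
rack axes in tool
 [[-0.876  0.005 -0.482]
 [ 0.006  1.    -0.001]
 [ 0.482 -0.003 -0.876]]
```

Call:
{"op": "move_arm", "data": {
  "deltas": [
    [0, 0, 0, 0, 0, 0],
    [0, 0, 0, 0, 0, 0],
    [0, 0, 0, 0, 0, 0],
    [0, 0, 0, 0, 0, 0],
    [0, 0, 0, 0, 0, 0]
  ],
  "hand": -1
}}

```text
t: 6.33
ee_pos: [540.5, -91.9, 140.4]
orientation: [0.243, 2.626, -0.064]
ft_force: [-0.4, 0.4, 0.5]
width: 63.5
```

```bash
python3 st.py wrist:9 side:9
python3 - <<'E'
from h import *
a=load("side9")["frame"][130:260,180:340]; cv2.imwrite("pics/s9.png",cv2.resize(a,None,fx=4.5,fy=4.5,interpolation=cv2.INTER_CUBIC)[:,:,::-1])
E
```

```text
6.3333 [-0.192  0.314  2.195  0.022  0.127 -1.599] [540.5 -91.9 140.4] [-0.4  0.4  0.5] [ 0.08  0.15 -0.01] 63.5
grasp rack [-117.4   59.3  156.7] tilt 0.506
rack axes in tool
 [[-0.875  0.005 -0.485]
 [ 0.006  1.    -0.001]
 [ 0.485 -0.003 -0.875]]
```

View pics/s9.png

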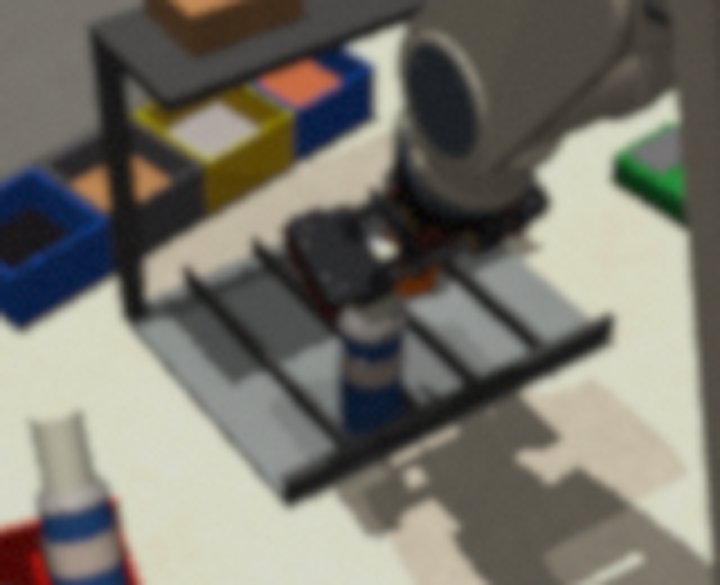

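View pics/wrist9.png

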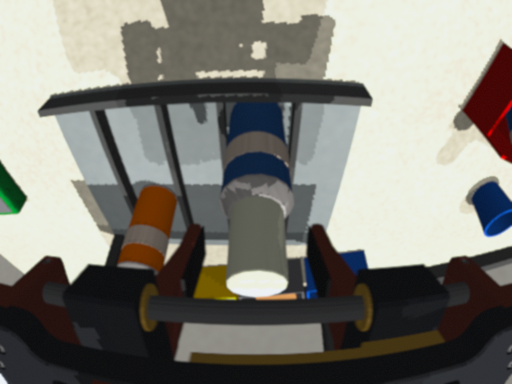

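Run:
```python
from h import *
w=load("wrist9")
f=w["frame"].astype(int)
print([ (v,f[v,257].tolist()) for v in range(78,112,2)])
for v in (96,98,100,102,104,106): print(v,"z30",w2r(wonz(w,257,v,30)).round(1)[0],"z8",w2r(wonz(w,257,v,8)).round(1)[0])
# cap top centre
for p in [(258,268),(258,293),(258,281),(228,281),(288,281)]: print(p,w2r(wonz(w,*p,173)).round(1),w2r(wdep(w,*p)).round(1))
```

```text
[(78, [78, 78, 73]), (80, [53, 55, 56]), (82, [37, 37, 38]), (84, [29, 30, 31]), (86, [28, 29, 30]), (88, [29, 30, 30]), (90, [31, 30, 31]), (92, [37, 38, 38]), (94, [66, 67, 65]), (96, [45, 46, 45]), (98, [38, 39, 38]), (100, [38, 39, 39]), (102, [27, 36, 51]), (104, [15, 34, 60]), (106, [13, 34, 60]), (108, [13, 34, 60]), (110, [15, 36, 61])]
96 z30 -145.6 z8 -133.7
98 z30 -143.7 z8 -131.6
100 z30 -141.9 z8 -129.6
102 z30 -140.0 z8 -127.5
104 z30 -138.1 z8 -125.5
106 z30 -136.2 z8 -123.4
(258, 268) [-134.2   60.5  173. ] [-130.3   60.5  170.9]
(258, 293) [-104.3   60.5  173. ] [-104.1   60.5  172.9]
(258, 281) [-119.9   60.5  173. ] [-119.3   60.5  172.7]
(228, 281) [-119.7   45.   173. ] [-118.2   44.8  172.3]
(288, 281) [-119.4   76.   173. ] [157.4 107.3  38.7]
```

Call:
{"op": "move_arm", "data": {
  "deltas": [
    [0, 0, -15, 0, 0, 0],
    [0, 0, -30, 0, 0, 0],
    [0, 0, -30, 0, 0, 0],
    [0, 0, -30, 0, 0, 0]
  ]
}}

```text
t: 6.77
ee_pos: [488.0, -82.2, 229.0]
orientation: [0.245, 2.637, -0.063]
ft_force: [-0.6, 0.0, 1.2]
width: 87.5
```

```bash
cat >> h.py <<'E'
BY=-0.46
def binP(c=(541.6,201.)):
    E=rackR(BY); return E,np.array([c[0],c[1],0.])
E
python3 st.py side:10 top:10
python3 - <<'E'
from h import *
E,c=binP()
g=c+E@np.array([47.8,-33.5,143]); R=toolR(-.24,BY); pre=tcp_for(g,R)-R[:,2]*115
print(g,pre); plan(pre,R)
t=load("top10"); a=t["frame"][110:225,170:355]; cv2.imwrite("pics/t10.png",cv2.resize(a,None,fx=4.3,fy=4.3,interpolation=cv2.INTER_CUBIC)[:,:,::-1])
E
```

```text
6.7667 [-0.193  0.051  2.225  0.008  0.371 -1.586] [488.  -82.2 229. ] [-0.6  0.   1.2] [0.05 0.1  0.08] 87.5
grasp rack [-170.7   59.6  245.5] tilt 0.495
rack axes in tool
 [[-0.88   0.005 -0.475]
 [ 0.006  1.    -0.001]
 [ 0.475 -0.003 -0.88 ]]
[569.5590478  149.76152182 143.        ] [590.07037309 139.59921095 236.53984698]
dist 243.8 ang 0.79 n 7 t 6.8667
[-7.5, 33.8, 3.5, 0.005, 0.105, 0.04],
[-6.5, 34.1, 2.6, 0.005, 0.105, 0.04],
[-5.4, 34.4, 1.8, 0.005, 0.105, 0.04],
[-4.1, 34.6, 1.1, 0.005, 0.105, 0.04],
[-2.9, 34.7, 0.5, 0.005, 0.105, 0.04],
[-1.5, 34.8, 0.1, 0.005, 0.105, 0.04],
[-0.1, 34.8, -0.1, 0.005, 0.105, 0.04],
```

View pics/side10.png

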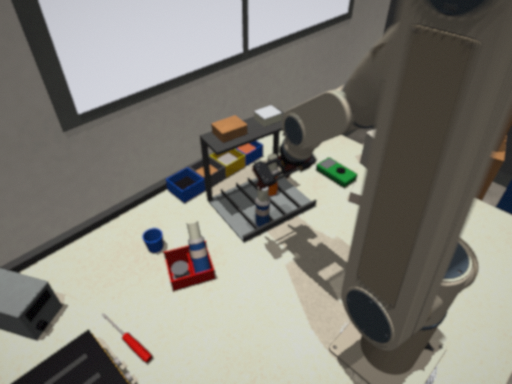

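Call:
{"op": "move_arm", "data": {
  "deltas": [
    [-7.5, 34, 3.5, 0.005, 0.105, 0.04],
    [-6.5, 34, 2.5, 0.005, 0.105, 0.04],
    [-5.5, 34.5, 2, 0.005, 0.105, 0.04],
    [-4, 34.5, 1, 0.005, 0.105, 0.04]
  ]
}}

```text
t: 7.2
ee_pos: [539.3, 42.0, 231.9]
orientation: [0.542, 3.021, 0.012]
ft_force: [0.8, -0.7, 0.5]
width: 87.7
```

```bash
python3 st.py wrist:11
python3 - <<'E'
from h import *
E,c=binP()
g=c+E@np.array([47.8,-33.5,143]); R=toolR(-.24,BY); pre=tcp_for(g,R)-R[:,2]*115
plan(pre,R)
E
```

```text
7.2 [ 0.061  0.257  1.855 -0.012  0.958 -1.148] [539.3  42.  231.9] [ 0.8 -0.7  0.5] [ 0.01 -0.16  0.01] 87.7
grasp rack [-134.7  190.6  250.6] tilt 0.072
rack axes in tool
 [[-0.982  0.176 -0.069]
 [ 0.175  0.984  0.02 ]
 [ 0.072  0.008 -0.997]]
dist 103.7 ang 0.323 n 3 t 7.25
[-3.2, 34.4, -0.4, 0.005, 0.102, 0.035],
[-1.9, 34.5, -0.8, 0.005, 0.102, 0.035],
[-0.6, 34.5, -1.1, 0.005, 0.102, 0.035],
```

View pics/wrist11.png

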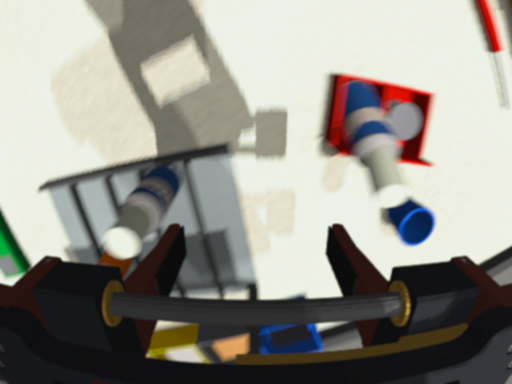

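Call:
{"op": "move_arm", "data": {
  "deltas": [
    [-3, 34.5, -0.5, 0.005, 0.102, 0.035],
    [-2, 34.5, -1, 0.005, 0.102, 0.035],
    [-0.5, 34.5, -1, 0.005, 0.102, 0.035],
    [0, 0, 0, 0, 0, 0],
    [0, 0, 0, 0, 0, 0]
  ]
}}

```text
t: 7.67
ee_pos: [587.7, 146.0, 222.1]
orientation: [-0.657, -2.798, -0.072]
ft_force: [0.2, -0.1, 0.2]
width: 87.9
```

```bash
python3 st.py wrist:12
python3 - <<'E'
from h import *
E,c=binP()
g=c+E@np.array([47.8,-33.5,143]); R=toolR(-.24,BY); pre=tcp_for(g,R)-R[:,2]*115
plan(pre,R)
E
```

```text
7.6667 [ 0.15   0.506  1.525  0.148  1.344 -1.01 ] [587.7 146.  222.1] [ 0.2 -0.1  0.2] [-0.04 -0.25 -0.08] 87.9
grasp rack [-99.4 300.5 240.1] tilt -0.264
rack axes in tool
 [[-0.925  0.27   0.268]
 [ 0.277  0.961 -0.012]
 [-0.26   0.063 -0.963]]
dist 16.2 ang 0.033 n 1 t 7.7167
[-1.2, -4.5, -15.5, -0.012, -0.031, -0.003],
```

View pics/wrist12.png

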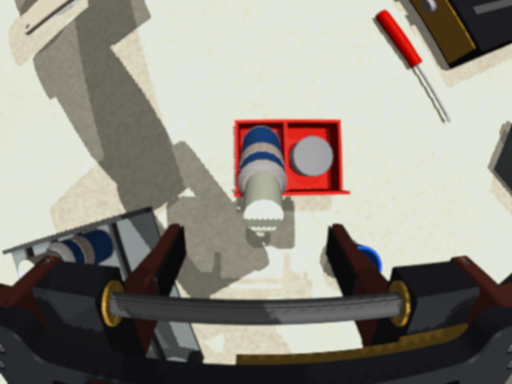

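Run:
```python
from h import *
w=load("wrist12")
a=w["frame"][100:250,200:400]; cv2.imwrite("pics/w12c.png",cv2.resize(a,None,fx=4,fy=4)[:,:,::-1])
for p in [(262,180),(262,190),(262,200),(263,208),(264,214),(264,220)]: print(p,wdep(w,*p).round(1))
# row profile: blue and light extents
hsv=cv2.cvtColor(w["frame"],cv2.COLOR_RGB2HSV)
for v in (140,150,175,185,195,200,205): 
    z=[wdep(w,u,v)[2] for u in range(230,300)]
    ii=[u for u,zz in zip(range(230,300),z) if zz>95]
    if ii: print(v,ii[0],ii[-1])
for p,z in [((236,121),49),((341,120),49),((348,192),79),((236,193),79)]: print(p,wonz(w,*p,z).round(1),wdep(w,*p).round(1))
```

```text
(262, 180) [557.  166.3 139.8]
(262, 190) [564.4 162.5 153.8]
(262, 200) [571.  159.2 167. ]
(263, 208) [577.3 156.9 163.4]
(264, 214) [582.1 155.5 162.1]
(264, 220) [587.  153.2 158.6]
150 255 268
175 238 285
185 237 286
195 243 280
200 244 281
205 243 282
(236, 121) [480.3 170.6  49. ] [480.2 170.6  48.8]
(341, 120) [534.2 286.7  49. ] [531.1 304.1  -0.9]
(348, 192) [611.5 247.   79. ] [611.5 247.1  78.6]
(236, 193) [557.4 135.3  79. ] [557.4 135.3  79.1]
```

View pics/w12c.png

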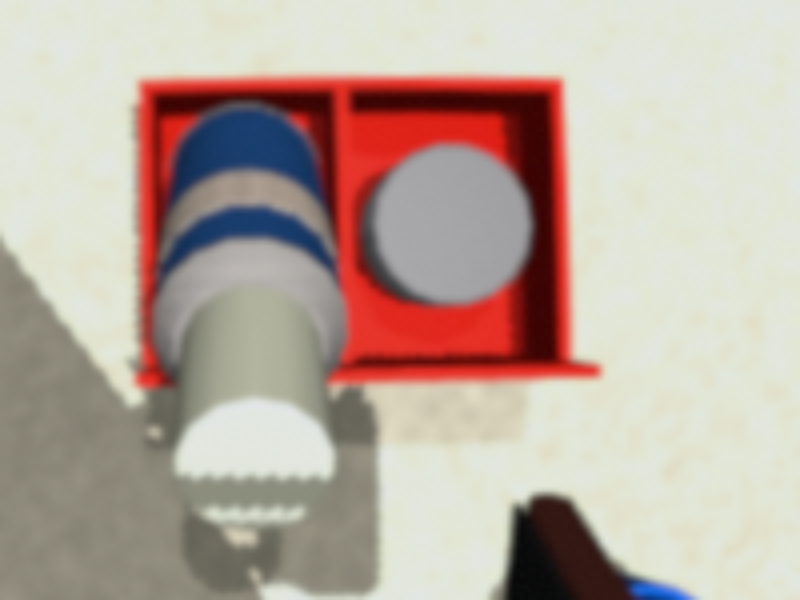

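```bash
sed -i 's/BY=-0.46/BY=-0.44/; s/c=(541.6,201.)/c=(545.9,208.8)/' h.py
python3 - <<'E'
from h import *
E,c=binP()
g=c+E@np.array([47.8,-33.5,144]); R=toolR(-.24,BY); p=tcp_for(g,R)
print(g); plan(p-R[:,2]*45,R)
plan(p,R)
E
```

```text
[574.87815742 158.13091285 144.        ]
dist 53.6 ang 0.039 n 2 t 7.7167
[-2.0, 3.2, 26.5, -0.003, -0.016, -0.011],
[-1.7, 3.0, 26.6, -0.003, -0.016, -0.011],
dist 98.4 ang 0.039 n 3 t 7.7167
[-1.8, 2.2, 32.7, -0.002, -0.01, -0.007],
[-1.5, 2.1, 32.7, -0.002, -0.01, -0.007],
[-1.2, 2.0, 32.7, -0.002, -0.01, -0.007],
```

Call:
{"op": "move_arm", "data": {
  "deltas": [
    [-2, 3, 20, -0.003, -0.016, -0.011],
    [-2, 3, 25, -0.003, -0.016, -0.011],
    [0, 0, 0, 0, 0, 0]
  ]
}}

```text
t: 7.97
ee_pos: [582.1, 152.2, 175.0]
orientation: [-0.635, -2.842, -0.075]
ft_force: [0.2, 0.2, -0.5]
width: 87.7
```

```bash
python3 st.py wrist:13
python3 - <<'E'
from h import *
E,c=binP()
g=c+E@np.array([47.8,-33.5,144]); R=toolR(-.24,BY); p=tcp_for(g,R)
plan(p,R,n=2)
E
```

```text
7.9667 [ 0.168  0.534  1.591  0.142  1.213 -1.026] [582.1 152.2 175. ] [ 0.2  0.2 -0.5] [-0.03 -0.16  0.  ] 87.7
grasp rack [-106.7  305.7  193.2] tilt -0.226
rack axes in tool
 [[-0.94   0.251  0.232]
 [ 0.258  0.966  0.   ]
 [-0.224  0.06  -0.973]]
dist 53.4 ang 0.007 n 2 t 8.0167
[1.2, 1.0, 26.7, 0.001, 0.004, -0.0],
[1.1, 1.0, 26.7, 0.001, 0.004, -0.0],
```

View pics/wrist13.png

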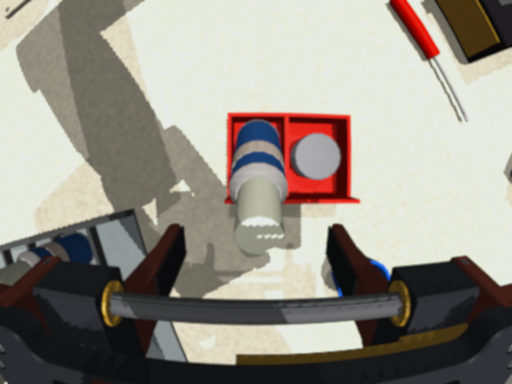

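Call:
{"op": "move_arm", "data": {
  "deltas": [
    [1, 1, 22, 0, 0.004, 0],
    [1, 1, 22, 0, 0, 0],
    [0, 0, 4, 0, 0, 0],
    [0, 0, 0, 0, 0, 0]
  ]
}}

```text
t: 8.35
ee_pos: [574.3, 157.1, 136.5]
orientation: [-0.64, -2.847, -0.081]
ft_force: [-0.5, -1.1, -0.1]
width: 88.0
```

```bash
python3 st.py wrist:14
python3 - <<'E'
from h import *
E,c=binP()
g=c+E@np.array([47.8,-33.5,144]); R=toolR(-.24,BY); p=tcp_for(g,R)
plan(p,R,n=1)
E
```

```text
8.35 [ 0.176  0.569  1.633  0.151  1.129 -1.03 ] [574.3 157.1 136.5] [-0.5 -1.1 -0.1] [-0.12 -0.15 -0.04] 88.0
grasp rack [-115.4  309.   154.8] tilt -0.22
rack axes in tool
 [[-0.94   0.253  0.227]
 [ 0.261  0.965  0.005]
 [-0.218  0.064 -0.974]]
dist 12.1 ang 0.013 n 1 t 8.4
[2.0, 1.0, 11.9, 0.006, 0.011, -0.002],
```

View pics/wrist14.png

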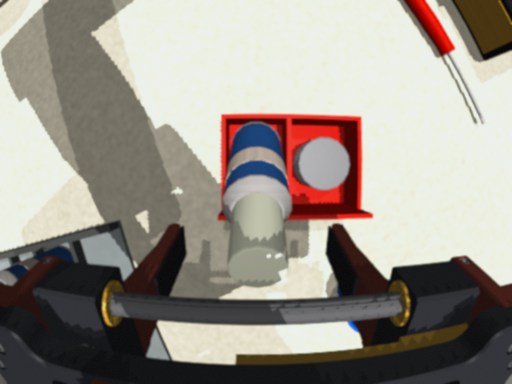

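Call:
{"op": "move_arm", "data": {
  "deltas": [
    [2, 1, 11, 0, 0.01, 0],
    [0, 0, 0, 0, 0, 0]
  ]
}}

```text
t: 8.57
ee_pos: [572.7, 159.6, 129.2]
orientation: [-0.64, -2.841, -0.088]
ft_force: [-1.2, 0.2, -0.4]
width: 87.7
```

```bash
python3 st.py
python3 - <<'E'
from h import *
E,c=binP()
g=c+E@np.array([47.8,-33.5,144]); R=toolR(-.24,BY); p=tcp_for(g,R)
plan(p,R,n=1)
E
```

```text
8.5667 [ 0.177  0.579  1.636  0.159  1.119 -1.034] [572.7 159.6 129.2] [-1.2  0.2 -0.4] [-0.02 -0.18  0.01] 87.7
grasp rack [-117.3  311.2  147.4] tilt -0.226
rack axes in tool
 [[-0.939  0.253  0.234]
 [ 0.262  0.965  0.008]
 [-0.223  0.069 -0.972]]
dist 3.9 ang 0.01 n 1 t 8.5667
[1.0, -0.5, 3.7, 0.009, 0.004, -0.002],
```

Within 4 mm; close the fingers.

Call:
{"op": "move_arm", "data": {
  "deltas": [
    [0.5, -0.5, 2, 0, 0, 0],
    [0, 0, 0, 0, 0, 0],
    [0, 0, 0, 0, 0, 0],
    [0, 0, 0, 0, 0, 0],
    [0, 0, 0, 0, 0, 0]
  ],
  "hand": 1
}}

```text
t: 8.98
ee_pos: [573.6, 159.5, 129.7]
orientation: [-0.641, -2.845, -0.09]
ft_force: [-0.1, -0.3, -0.2]
width: 58.1
```

Call:
{"op": "move_arm", "data": {
  "deltas": [
    [0, 0, 0, 0, 0, 0],
    [0, 0, 0, 0, 0, 0],
    [0, 0, 0, 0, 0, 0],
    [0, 0, 0, 0, 0, 0],
    [0, 0, 0, 0, 0, 0]
  ]
}}

```text
t: 9.4
ee_pos: [573.8, 159.5, 130.0]
orientation: [-0.641, -2.845, -0.09]
ft_force: [0.0, -0.1, 0.2]
width: 34.0
```

```bash
python3 st.py wrist:15
```

```text
9.4 [ 0.177  0.577  1.637  0.159  1.116 -1.034] [573.8 159.5 130. ] [ 0.  -0.1  0.2] [ 0.02 -0.27 -0.04] 34.0
grasp rack [-116.3  311.2  148.1] tilt -0.221
rack axes in tool
 [[-0.94   0.253  0.23 ]
 [ 0.262  0.965  0.011]
 [-0.219  0.071 -0.973]]
```

View pics/wrist15.png

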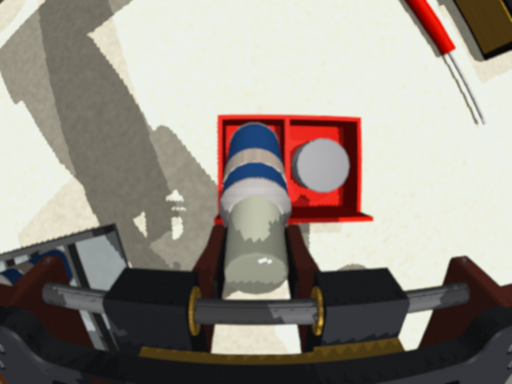

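Call:
{"op": "move_arm", "data": {
  "deltas": [
    [1.8, 0, -8, 0, 0, 0],
    [3.5, 0.2, -15, 0, 0, 0],
    [5, 0.2, -21, 0, 0, 0],
    [5, 0.2, -21, 0, 0, 0]
  ]
}}

```text
t: 9.78
ee_pos: [570.0, 158.2, 193.4]
orientation: [-0.639, -2.835, -0.082]
ft_force: [0.3, 0.1, -2.3]
width: 33.5
```

```bash
python3 st.py wrist:16 side:16
```

```text
9.7833 [ 0.177  0.499  1.603  0.15   1.238 -1.014] [570.  158.2 193.4] [ 0.3  0.1 -2.3] [-0.13 -0.51 -0.06] 33.5
grasp rack [-119.6  309.4  211.6] tilt -0.232
rack axes in tool
 [[-0.938  0.254  0.238]
 [ 0.262  0.965  0.003]
 [-0.229  0.065 -0.971]]
```

View pics/wrist16.png

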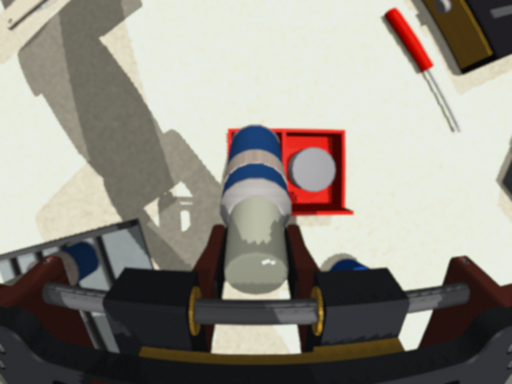

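View pics/side16.png

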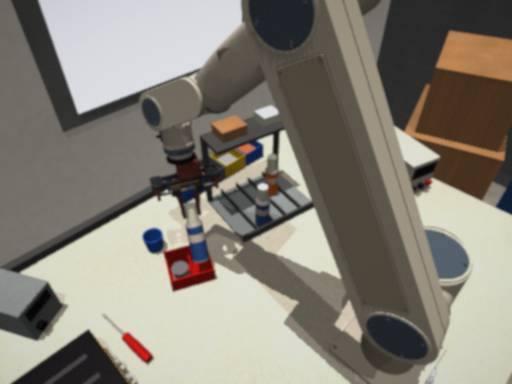

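Call:
{"op": "move_arm", "data": {
  "deltas": [
    [6, 0, -24, 0, 0, 0],
    [6, 0, -24, 0, 0, 0],
    [0, 0, 0, 0, 0, 0]
  ]
}}

```text
t: 10.13
ee_pos: [570.5, 158.2, 244.1]
orientation: [-0.64, -2.839, -0.084]
ft_force: [1.0, 0.0, -2.8]
width: 33.3
```

```bash
cat >> h.py <<'E'
def canintool():
    E,c=binP(); R=Ro.from_rotvec([-0.641,-2.845,-0.09]).as_matrix(); p=np.array([573.8,159.5,130.])
    ax=E@np.array([np.sin(.489),0,np.cos(.489)]); foot=c+E@np.array([-20.3,-33.5,15.3])
    a=R.T@ax; f=R.T@(foot-p)
    a[1]=0; a/=np.linalg.norm(a); f[1]=0
    return a,f
def place(foot_rack,yaw=YAW):
    a,f=canintool(); th=np.arctan2(a[0],-a[2]) # rotate so axis vertical
    # toolR(th): up in tool = R^T ez
    best=min(np.linspace(-.3,.8,2201),key=lambda t:np.linalg.norm(toolR(t,yaw).T@np.array([0,0,1])-a))
    R=toolR(best,yaw); p=r2w(foot_rack)-R@f
    return best,p,R
E
python3 st.py
python3 - <<'E'
from h import *
a,f=canintool(); print(a,f)
th,p,R=place([-54,200,110]); print(th,p); plan(p,R)
from workcell import ctrl
o=ctrl.get_obs(); Rc=Ro.from_rotvec(o["orientation"]).as_matrix(); print("foot now",o["ee_pos"]+Rc@f, Rc@a)
E
```

```text
10.1333 [ 0.177  0.443  1.566  0.145  1.326 -1.   ] [570.5 158.2 244.1] [ 1.   0.  -2.8] [-0.14 -0.51 -0.06] 33.3
grasp rack [-119.1  309.5  262.3] tilt -0.227
rack axes in tool
 [[-0.939  0.253  0.234]
 [ 0.262  0.965  0.005]
 [-0.225  0.066 -0.972]]
[-0.25424711  0.         -0.96713929] [ 38.3914127    0.         126.90661005]
0.25700000000000006 [623.86742938  36.05122886 242.49693783]
dist 133.3 ang 0.558 n 5 t 10.1333
[-19.6, -17.5, -4.5, 0.001, -0.098, -0.054],
[-19.0, -18.5, -2.6, 0.001, -0.098, -0.054],
[-18.1, -19.5, -0.8, 0.001, -0.098, -0.054],
[-17.1, -20.5, 1.0, 0.001, -0.098, -0.054],
[-15.8, -21.3, 2.6, 0.001, -0.098, -0.054],
foot now [510.22722816 187.56361877 129.71836537] [ 0.42603415 -0.20770739  0.88054105]
```

Call:
{"op": "move_arm", "data": {
  "deltas": [
    [-19.5, -17.5, -4.5, 0, -0.098, -0.054],
    [-19, -18.5, -2.5, 0, -0.098, -0.054],
    [-18, -19.5, -1, 0, -0.098, -0.054],
    [-17, -20.5, 1, 0, -0.098, -0.054],
    [-16, -21.5, 2.5, 0, -0.098, -0.054]
  ]
}}

```text
t: 10.55
ee_pos: [625.4, 35.8, 235.0]
orientation: [0.228, 2.864, -0.033]
ft_force: [2.0, 0.7, -3.6]
width: 33.5
```

Call:
{"op": "move_arm", "data": {
  "deltas": [
    [0, 0, 0, 0, 0, 0],
    [0, 0, 0, 0, 0, 0]
  ]
}}

```text
t: 10.72
ee_pos: [621.1, 32.5, 229.9]
orientation: [0.228, 2.867, -0.037]
ft_force: [-0.4, 0.4, -2.9]
width: 33.5
```

```bash
python3 st.py wrist:17 side:17 top:17
python3 - <<'E'
from h import *
th,p,R=place([-54,200,110]); plan(p,R)
a=load("side17")["frame"][90:270,140:340]; cv2.imwrite("pics/s17.png",cv2.resize(a,None,fx=3.3,fy=3.3,interpolation=cv2.INTER_CUBIC)[:,:,::-1])
from workcell import ctrl
a,f=canintool()
o=ctrl.get_obs(); Rc=Ro.from_rotvec(o["orientation"]).as_matrix(); print("foot now",w2r(o["ee_pos"]+Rc@f), Rc@a)
E
```

```text
10.7167 [ 0.064  0.308  1.815 -0.09   0.762 -1.291] [621.1  32.5 229.9] [-0.4  0.4 -2.9] [ 0.12  0.17 -0.01] 33.5
grasp rack [-56.1 196.  248. ] tilt 0.266
rack axes in tool
 [[-0.965 -0.02  -0.263]
 [-0.02   1.    -0.004]
 [ 0.263  0.001 -0.965]]
dist 12.1 ang 0.023 n 1 t 10.8667
[-4.1, 2.7, -11.0, 0.001, 0.01, 0.021],
foot now [-53.68022633 196.6045157   98.26840697] [-0.00911851  0.00557161  0.9999429 ]
```

View pics/s17.png

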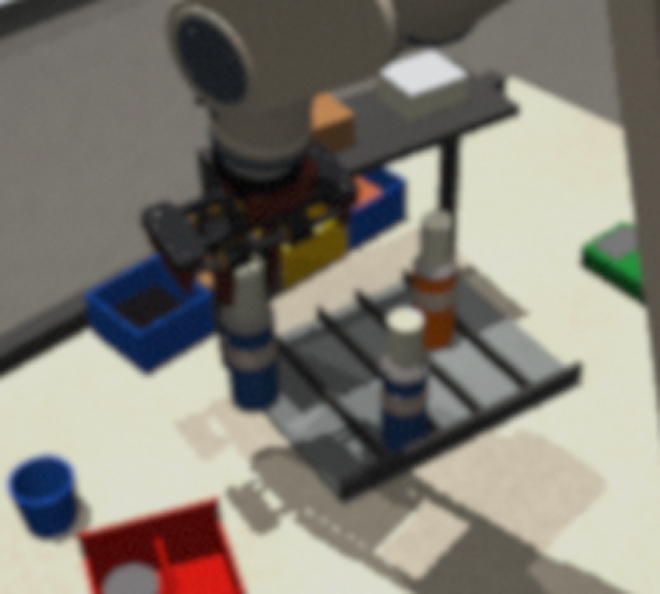

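View pics/wrist17.png

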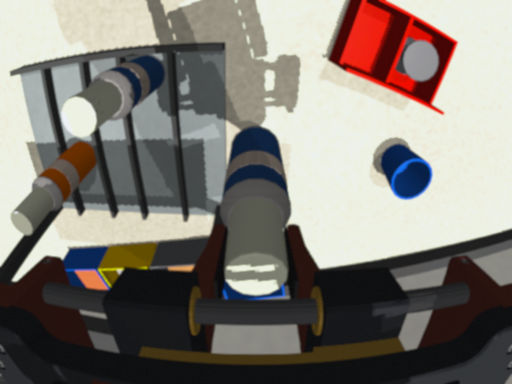

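Run:
```python
from h import *
w=load("wrist17")
for v in range(128,290,8):
    row=[(wdep(w,u,v)) for u in range(215,300)]
    print(v,w2r(wdep(w,256,v)).round(1))
```

```text
128 [-74.6 195.2 102. ]
136 [-74.6 195.3 121.9]
144 [-75.8 195.3 141.9]
152 [-77.  195.4 159.6]
160 [-77.4 195.4 174. ]
168 [-76.4 195.5 184. ]
176 [-77.4 195.5 196.7]
184 [-76.2 195.6 204.7]
192 [-72.9 195.6 208.8]
200 [-70.6 195.7 214.3]
208 [-70.6 195.7 222.6]
216 [-71.4 195.7 231.2]
224 [-70.6 195.8 237.4]
232 [-70.9 195.8 244.4]
240 [-72.4 195.8 252.4]
248 [-71.5 195.8 257.3]
256 [-68.8 195.9 260.2]
264 [-64.4 196.  261.6]
272 [-57.8 196.1 261.1]
280 [-50.6 196.3 260.5]
288 [-44.5 196.4 261.3]
```

```bash
cat >> h.py <<'E'
def canintool():
    R=Ro.from_rotvec([0.228,2.867,-0.037]).as_matrix(); p=np.array([621.1,32.5,229.9])
    ax=rackR()@np.array([-.027,0,1.]); foot=r2w([-50.5,195.8,96.3])
    a=R.T@ax; f=R.T@(foot-p); a[1]=0; f[1]=0
    return a/np.linalg.norm(a),f
E
python3 - <<'E'
from h import *
print(canintool())
th,p,R=place([-52,61,70]); print(th,p); plan(p,R)
E
```

```text
(array([-0.23723276,  0.        , -0.97145284]), array([ 34.49691489,   0.        , 129.07111074]))
0.2395 [ 599.13978883 -100.73160718  203.57024809]
dist 138.9 ang 0.035 n 4 t 10.8667
[2.3, -34.0, 6.6, 0.0, 0.007, 0.005],
[2.0, -34.0, 6.6, 0.0, 0.007, 0.005],
[1.8, -34.0, 6.6, 0.0, 0.007, 0.005],
[1.6, -34.0, 6.7, 0.0, 0.007, 0.005],
```

Call:
{"op": "move_arm", "data": {
  "deltas": [
    [1.5, -20, 3, 0, 0.01, 0.005],
    [2, -29, 5, 0, 0.008, 0.005],
    [2, -29, 5, 0, 0.008, 0.005],
    [2, -27, 5, 0, 0.003, 0.004],
    [0.5, -16, 2, 0, 0, 0]
  ]
}}

```text
t: 11.28
ee_pos: [603.3, -81.2, 208.4]
orientation: [0.246, 2.896, -0.021]
ft_force: [-0.1, 0.3, -3.8]
width: 33.4
```

Call:
{"op": "move_arm", "data": {
  "deltas": [
    [0, 0, 0, 0, 0, 0],
    [0, 0, 0, 0, 0, 0]
  ]
}}

```text
t: 11.45
ee_pos: [603.6, -83.1, 207.3]
orientation: [0.251, 2.898, -0.021]
ft_force: [0.4, 0.4, -2.6]
width: 33.4
```

```bash
python3 st.py wrist:18 side:18
python3 - <<'E'
from h import *
th,p,R=place([-52,61,30]); plan(p,R)
from workcell import ctrl
a,f=canintool()
o=ctrl.get_obs(); Rc=Ro.from_rotvec(o["orientation"]).as_matrix(); print("foot now",w2r(o["ee_pos"]+Rc@f), rackR().T@Rc@a)
w=load("wrist18")
for v in range(120,290,8): print(v,w2r(wdep(w,256,v)).round(1))
a=load("side18")["frame"][90:270,140:340]; cv2.imwrite("pics/s18.png",cv2.resize(a,None,fx=3.3,fy=3.3,interpolation=cv2.INTER_CUBIC)[:,:,::-1])
E
```

```text
11.45 [-0.157  0.326  1.843  0.003  0.739 -1.558] [603.6 -83.1 207.3] [ 0.4  0.4 -2.6] [ 0.06  0.12 -0.06] 33.4
grasp rack [-52.2  79.  225.5] tilt 0.233
rack axes in tool
 [[-0.973 -0.005 -0.231]
 [-0.007  1.     0.006]
 [ 0.231  0.007 -0.973]]
dist 47.9 ang 0.012 n 2 t 11.55
[5.8, -9.6, 21.2, 0.004, -0.003, 0.004],
[5.8, -9.5, 21.2, 0.004, -0.003, 0.004],
foot now [-51.49477722  80.64560379  73.95601029] [ 0.00562502 -0.00547718  0.99996918]
120 [-60.5  80.5   7.1]
128 [-75.5  79.9  80.4]
136 [-75.2  79.8 100.9]
144 [-75.5  79.7 120.6]
152 [-75.7  79.6 137.2]
160 [-76.   79.5 152.3]
168 [-74.6  79.4 162.3]
176 [-74.7  79.3 174.1]
184 [-74.5  79.3 184.2]
192 [-70.2  79.3 186.8]
200 [-67.7  79.3 192. ]
208 [-67.7  79.2 200.7]
216 [-68.   79.1 209.2]
224 [-66.9  79.1 215.2]
232 [-67.9  79.1 223.5]
240 [-67.6  79.  229.5]
248 [-67.5  79.  235.6]
256 [-66.5  79.  240.3]
264 [-58.1  79.  237.4]
272 [-53.5  79.1 238.7]
280 [-46.7  79.1 238.2]
288 [-40.   79.2 238.2]
```

View pics/s18.png

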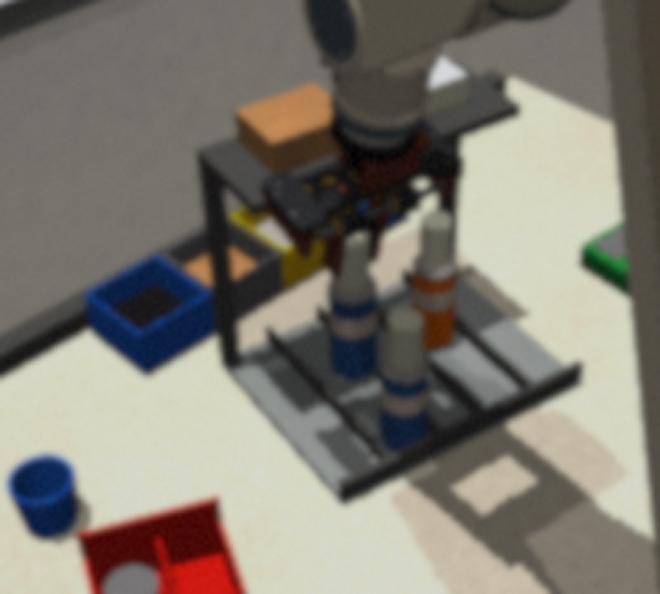

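View pics/wrist18.png

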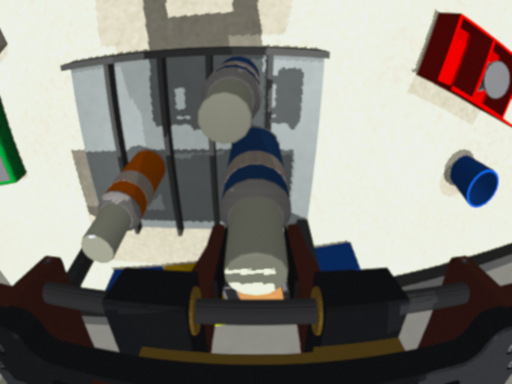

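Call:
{"op": "move_arm", "data": {
  "deltas": [
    [0, -8, 2, 0.002, 0, 0],
    [0.5, -8, 2, 0.002, 0, 0.003],
    [0, -3, 0, 0, 0, 0],
    [0, 0, 0, 0, 0, 0]
  ]
}}

```text
t: 11.88
ee_pos: [602.1, -99.2, 203.5]
orientation: [0.247, 2.897, -0.025]
ft_force: [-0.8, 0.8, -3.3]
width: 33.5
```

```bash
cat > ft.py <<'E'
from h import *
from workcell import ctrl
a,f=canintool()
o=ctrl.get_obs(); Rc=Ro.from_rotvec(o["orientation"]).as_matrix(); print("foot now",w2r(o["ee_pos"]+Rc@f).round(1), (rackR().T@Rc@a).round(3))
th,p,R=place([-52,60.5,14]); plan(p,R)
E
python3 st.py;python3 ft.py
```

```text
11.8833 [-0.186  0.332  1.845  0.009  0.73  -1.593] [602.1 -99.2 203.5] [-0.8  0.8 -3.3] [ 0.02  0.12 -0.02] 33.5
grasp rack [-50.8  62.9 221.7] tilt 0.235
rack axes in tool
 [[-0.973 -0.008 -0.233]
 [-0.009  1.     0.002]
 [ 0.232  0.005 -0.973]]
foot now [-50.   63.3  69.9] [ 0.005 -0.002  1.   ]
dist 56.0 ang 0.011 n 2 t 11.8833
[7.8, -1.3, 26.9, 0.002, -0.002, 0.004],
[7.8, -1.3, 26.9, 0.002, -0.002, 0.004],
```

Call:
{"op": "move_arm", "data": {
  "deltas": [
    [3, -0.5, 9, 0, -0.001, 0.002],
    [3.5, -1, 12, 0.002, -0.001, 0.002],
    [3.5, -1, 12, 0, 0, 0],
    [2, 0, 7, 0, 0, 0],
    [0, 0, 0, 0, 0, 0]
  ]
}}

```text
t: 12.3
ee_pos: [599.7, -101.0, 159.5]
orientation: [0.254, 2.892, -0.028]
ft_force: [-0.8, -0.4, -3.3]
width: 33.6
```

```bash
python3 st.py wrist:19 side:19;python3 ft.py
python3 - <<'E'
from h import *
w=load("wrist19")
for v in range(136,290,12): print(v,w2r(wdep(w,256,v)).round(1))
a=load("side19")["frame"][90:270,140:340]; cv2.imwrite("pics/s19.png",cv2.resize(a,None,fx=3.3,fy=3.3,interpolation=cv2.INTER_CUBIC)[:,:,::-1])
E
```

```text
12.3 [-0.189  0.391  1.882  0.009  0.629 -1.591] [ 599.7 -101.   159.5] [-0.8 -0.4 -3.3] [0.07 0.09 0.01] 33.6
grasp rack [-53.   60.8 177.7] tilt 0.239
rack axes in tool
 [[-0.972 -0.004 -0.237]
 [-0.004  1.     0.002]
 [ 0.237  0.003 -0.972]]
foot now [-50.4  61.2  27.3] [-0.001 -0.002  1.   ]
dist 13.4 ang 0.005 n 1 t 12.4
[4.5, -0.4, 12.6, 0.003, 0.001, 0.004],
136 [-120.4   60.7  171.9]
148 [-114.4   60.7  171.8]
160 [-108.9   60.7  172.8]
172 [-102.9   60.8  173.4]
184 [-74.4  61.  135.3]
196 [-68.6  61.  140.1]
208 [-68.3  61.  152.9]
220 [-68.7  60.9 165.2]
232 [-67.6  60.9 174.3]
244 [-69.   60.9 185.5]
256 [-65.9  60.9 190.9]
268 [-58.   60.9 191.5]
280 [-48.6  61.  191.4]
```

View pics/s19.png

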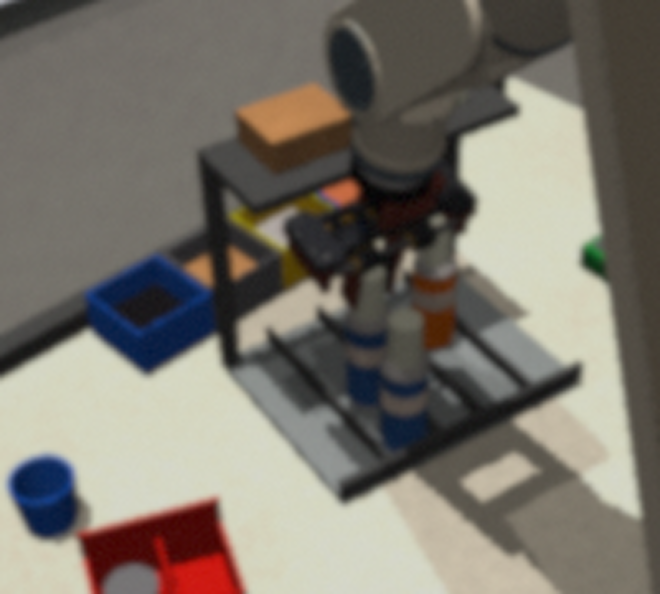

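View pics/wrist19.png

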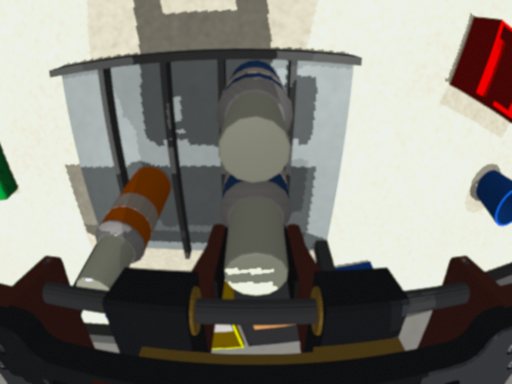

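Call:
{"op": "move_arm", "data": {
  "deltas": [
    [1.5, 0, 5, 0, 0, 0.002],
    [1.5, 0, 5, 0.002, 0, 0],
    [0.7, 0, 3, 0, 0, 0],
    [0, 0, 0, 0, 0, 0]
  ]
}}

```text
t: 12.73
ee_pos: [601.6, -101.0, 148.2]
orientation: [0.257, 2.886, -0.031]
ft_force: [-0.7, 0.0, -3.6]
width: 33.5
```

```bash
python3 st.py|head -2;python3 ft.py
```

```text
12.7333 [-0.187  0.41   1.889  0.005  0.599 -1.584] [ 601.6 -101.   148.2] [-0.7  0.  -3.6] [0.04 0.17 0.04] 33.5
grasp rack [-51.2  61.1 166.4] tilt 0.245
foot now [-48.8  61.2  14.6] [-0.005 -0.     1.   ]
dist 2.6 ang 0.006 n 1 t 12.7333
[2.6, -0.6, 0.0, 0.001, 0.005, 0.002],
```

Call:
{"op": "move_arm", "data": {
  "deltas": [
    [1.8, 0, 1.1, 0, 0.004, 0],
    [1.5, 0, 1.1, 0, 0.003, 0],
    [0.6, 0, 1.5, 0, 0, 0],
    [0, 0, 0, 0, 0, 0]
  ]
}}

```text
t: 13.07
ee_pos: [598.9, -100.5, 143.7]
orientation: [0.257, 2.893, -0.03]
ft_force: [-0.1, -0.8, -3.9]
width: 33.8
```

```bash
python3 st.py|head -2;python3 ft.py
```

```text
13.0667 [-0.187  0.415  1.892  0.005  0.596 -1.584] [ 598.9 -100.5  143.7] [-0.1 -0.8 -3.9] [0.04 0.09 0.  ] 33.8
grasp rack [-53.8  61.2 161.9] tilt 0.238
foot now [-52.5  61.2  10.1] [ 0.002 -0.     1.   ]
dist 4.0 ang 0.002 n 1 t 13.0667
[-1.2, -0.7, -3.7, 0.001, -0.002, 0.002],
```

Call:
{"op": "move_arm", "data": {
  "deltas": [
    [0.3, 0, 1, 0, 0, 0],
    [0.2, 0, 0.8, 0, 0, 0],
    [0, 0, 0, 0, 0, 0]
  ]
}}

```text
t: 13.32
ee_pos: [598.9, -100.5, 141.9]
orientation: [0.257, 2.893, -0.03]
ft_force: [0.4, 0.1, -3.5]
width: 33.7
```

```bash
python3 st.py|head -2;python3 ft.py|head -1
```

```text
13.3167 [-0.187  0.418  1.894  0.005  0.592 -1.584] [ 598.9 -100.5  141.9] [ 0.4  0.1 -3.5] [ 0.09  0.08 -0.01] 33.7
grasp rack [-53.8  61.2 160. ] tilt 0.238
foot now [-52.4  61.2   8.3] [ 0.001 -0.     1.   ]
```

Call:
{"op": "move_arm", "data": {
  "deltas": [
    [0.2, 0, 0.8, 0, 0, 0],
    [0, 0, 0, 0, 0, 0]
  ]
}}

```text
t: 13.48
ee_pos: [599.1, -100.6, 141.1]
orientation: [0.257, 2.892, -0.03]
ft_force: [0.6, -0.2, -3.2]
width: 33.9
```

```bash
python3 st.py wrist:20|head -2;python3 ft.py|head -1
python3 - <<'E'
from h import *
w=load("wrist20")
for v in (190,208,220,232,244,264,272,280): print(v,w2r(wdep(w,256,v)).round(1))
for v in (140,150,160): print(v,w2r(wdep(w,256,v)).round(1))
E
```

```text
13.4833 [-0.187  0.419  1.894  0.005  0.59  -1.584] [ 599.1 -100.6  141.1] [ 0.6 -0.2 -3.2] [ 0.06  0.07 -0.02] 33.9
grasp rack [-53.6  61.1 159.3] tilt 0.239
foot now [-52.2  61.2   7.6] [ 0.001 -0.     1.   ]
190 [-104.7   61.2  172.9]
208 [-69.3  61.3 134.9]
220 [-68.4  61.3 145.4]
232 [-69.   61.3 156.7]
244 [-68.3  61.3 165.5]
264 [-61.1  61.3 172.5]
272 [-54.9  61.3 172.3]
280 [-49.9  61.3 173.5]
140 [-126.7   61.1  172.6]
150 [-122.1   61.1  171.7]
160 [-118.4   61.1  173. ]
```

Call:
{"op": "move_arm", "data": {
  "deltas": [
    [0.2, 0, 0.8, 0, 0, 0],
    [0.2, 0, 0.8, 0, 0, 0],
    [0, 0, 0, 0, 0, 0]
  ]
}}

```text
t: 13.78
ee_pos: [600.4, -100.9, 141.4]
orientation: [0.257, 2.889, -0.031]
ft_force: [-0.2, 1.0, -3.0]
width: 33.8
```

```bash
python3 st.py |head -2
```

```text
13.7833 [-0.187  0.419  1.893  0.005  0.587 -1.585] [ 600.4 -100.9  141.4] [-0.2  1.  -3. ] [ 0.08  0.14 -0.03] 33.8
grasp rack [-52.3  61.1 159.5] tilt 0.242
```

Call:
{"op": "move_arm", "data": {
  "deltas": [
    [0, 0, 0, 0, 0, 0],
    [0, 0, 0, 0, 0, 0],
    [0, 0, 0, 0, 0, 0],
    [0, 0, 0, 0, 0, 0],
    [0, 0, 0, 0, 0, 0]
  ],
  "hand": -1
}}

```text
t: 14.2
ee_pos: [602.3, -101.2, 143.0]
orientation: [0.256, 2.884, -0.032]
ft_force: [-0.1, 0.7, -0.5]
width: 63.5
```

Call:
{"op": "move_arm", "data": {
  "deltas": [
    [0, 0, 0, 0, 0, 0],
    [0, 0, 0, 0, 0, 0]
  ]
}}

```text
t: 14.37
ee_pos: [602.6, -101.3, 143.1]
orientation: [0.256, 2.884, -0.032]
ft_force: [-0.0, 0.4, -0.8]
width: 76.4
```

```bash
python3 st.py wrist:21 side:21
python3 - <<'E'
from h import *
w=load("wrist21")
for v in range(130,290,10): print(v,w2r(wdep(w,256,v)).round(1))
E
```

```text
14.3667 [-0.187  0.418  1.891  0.005  0.585 -1.585] [ 602.6 -101.3  143.1] [-0.   0.4 -0.8] [ 0.07 -0.06  0.01] 76.4
grasp rack [-50.2  61.1 161.2] tilt 0.247
rack axes in tool
 [[-0.97  -0.002 -0.245]
 [-0.002  1.     0.   ]
 [ 0.245  0.001 -0.97 ]]
130 [-126.9   61.1  172.4]
140 [-122.8   61.1  172.6]
150 [-118.4   61.1  172.2]
160 [-114.1   61.1  172.2]
170 [-110.5   61.1  174. ]
180 [-104.9   61.1  172.3]
190 [-99.9  61.1 172.1]
200 [-67.7  61.2 131.2]
210 [-67.7  61.2 141.5]
220 [-66.8  61.2 149.7]
230 [-67.5  61.2 159.2]
240 [-67.1  61.2 166.7]
250 [-65.2  61.2 172. ]
260 [-57.8  61.2 171.6]
270 [-51.5  61.2 172.8]
280 [-43.6  61.2 172.8]
```

View pics/wrist21.png

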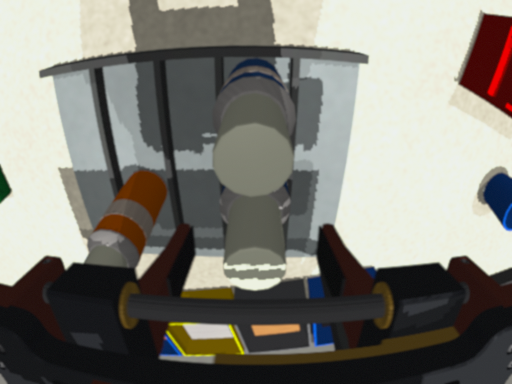

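Call:
{"op": "move_arm", "data": {
  "deltas": [
    [0, 0, -10, 0, 0, 0],
    [0, 0, -20, 0, 0, 0],
    [0, 0, -30, 0, 0, 0],
    [0, 0, -30, 0, 0, 0],
    [0, 0, -25, 0, 0, 0]
  ]
}}

```text
t: 14.88
ee_pos: [570.3, -95.5, 253.7]
orientation: [0.257, 2.897, -0.03]
ft_force: [0.3, -0.7, 1.1]
width: 87.5
```

Call:
{"op": "move_arm", "data": {
  "deltas": [
    [25, 0, -8, 0, 0, 0],
    [30, 0, -8, 0, 0, 0],
    [30, 0, -8, 0, 0, 0],
    [25, 0, -6, 0, 0, 0],
    [0, 0, 0, 0, 0, 0]
  ]
}}

```text
t: 15.3
ee_pos: [456.7, -75.2, 267.2]
orientation: [0.256, 2.881, -0.032]
ft_force: [0.5, 0.9, 0.6]
width: 87.9
```

```bash
python3 st.py wrist:22 side:22 top:22
python3 - <<'E'
from h import *
a=load("side22")["frame"][90:270,140:340]; cv2.imwrite("pics/s22.png",cv2.resize(a,None,fx=3.3,fy=3.3,interpolation=cv2.INTER_CUBIC)[:,:,::-1])
s=load("side22");Q=cloud(s); 
m=(Q[...,2]>166)&(Q[...,2]<182)
L=(Q-RO)@rackR()
for x0,x1 in [(-150,-86),(-86,-20)]:
    k=m&(L[...,0]>x0)&(L[...,0]<x1)&(abs(L[...,1]-60)<30)
    print(k.sum(),L[k].mean(0).round(1) if k.sum() else None)
E
```

```text
15.3 [-0.191  0.007  2.084  0.005  0.8   -1.588] [456.7 -75.2 267.2] [0.5 0.9 0.6] [ 0.07  0.06 -0.01] 87.9
grasp rack [-198.4   60.8  285.3] tilt 0.25
rack axes in tool
 [[-0.969 -0.002 -0.248]
 [-0.002  1.     0.   ]
 [ 0.248  0.001 -0.969]]
71 [-118.7   60.3  173.2]
68 [-56.6  60.6 173.1]
```

View pics/s22.png

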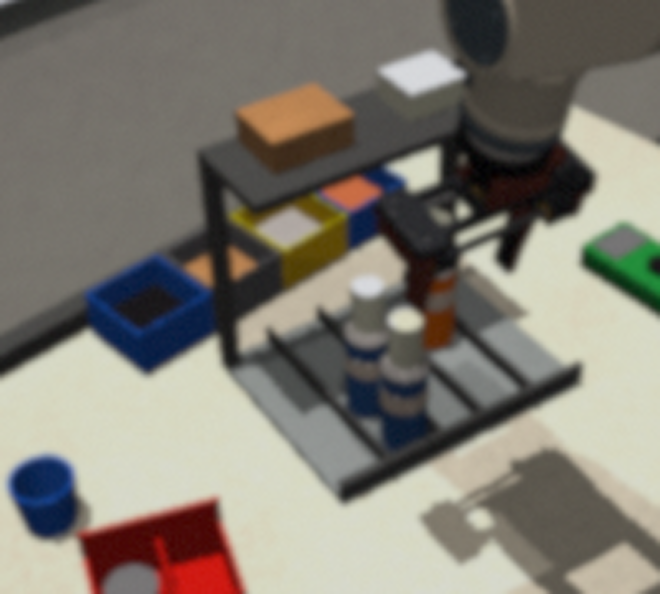

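View pics/wrist22.png

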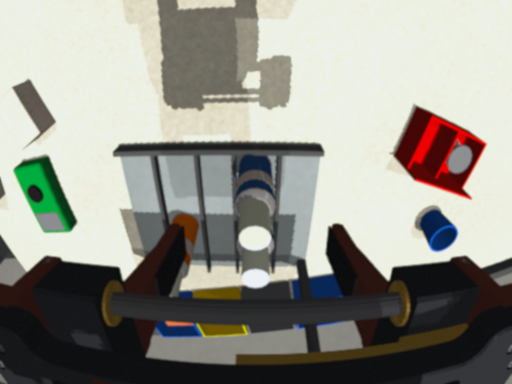

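```bash
python3 -c "
from workcell import ctrl
print(ctrl.close_job())"
```

```text
the job is handed in; nothing more can be done
None
```

I slid the old blue can to the front lip of the left lane, carrying it about 2 mm off the floor. I then lifted the new can out of the bin, turned it upright, set it down behind the old one and let go. The job is handed in at about 15.5 s on the robot's clock.

**What the last checks showed:**
- **Old can:** the side camera puts its cap at rack x = -119 mm, y = 60 mm. The wrist camera gave about -117 mm, so both are inside the required range.
- **New can:** the two cameras disagree. The wrist camera puts its axis at x ≈ -50 mm, and the side camera puts the cap at -57 mm. The gap to the old can is therefore about 14 to 19 mm, under the 30 mm limit.
- **Standing:** both cap tops are at z ≈ 173 mm, which matches cans standing on the lane floor. Both look upright in the pictures.
- **Everything else:** the orange can, cup, spool and meter look undisturbed; I compared them by eye and did not measure them. The screwdriver and the carton were not checked at the end.

**What did not go as planned:** the last 1 to 2 mm of lowering stalled for both cans. Before I opened the fingers, the wrist still read most of each can's weight, so each probably settled by a millimetre or so on release.

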